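Steady a rocking bench grinder

TASK

The bench grinder rocks because its two front levelling feet are wound up off the bench. First take the spray can that stands in the way of one foot knob and stand it upright in the steel tray on the left; then wind both front feet down with their red knobs, clockwise, until each foot bears firmly on the bench and its knob has slipped through a few clicks of its torque ratchet. Do not shove or tip the grinder and leave the other things where they are.

Things in the scene. Friction and masses are not known exactly. Their poses are not given: they have to be found in the camera images.
- grinder: bench grinder, 8 kg, loose: blue plate 145 x 150 mm, blue motor, a grey guard with its stone at each side (to x -31, y +-75 mm; steel tool rest before it to x -47), 156 mm high. Origin on the bench under the middle of the plate; +x to its back, +y to its left, z up. It stands on two fixed rear feet and a narrow stub under the middle of its front; more than 18 N down on a front knob rocks it.
- left_knob (a point): centre of the left front foot's knob: red, round, 44 mm across, 30 mm high, black ribs, white pointer line; 90 mm above the bench, at x -94, y 116 mm in the grinder's frame. +z is the screw axis, up out of the knob: it leans outward, 30 degrees from vertical, toward the direction +120 degrees from the grinder's +x (counter-clockwise from above). Grip along this axis; x turns with the knob.
- right_knob (a point): centre of the right front foot's knob: red, round, 44 mm across, 30 mm high, black ribs, white pointer line; 90 mm above the bench, at x -94, y -116 mm in the grinder's frame. +z is the screw axis, up out of the knob: it leans outward, 30 degrees from vertical, toward the direction -120 degrees from the grinder's +x (counter-clockwise from above). Grip along this axis; x turns with the knob.
- left_screw (a joint): rad the left foot's screw is turned, clockwise positive, looking down onto the knob. Clockwise drives the foot down 2.6 mm per rad. The pad touches the bench at about 2.9 rad. Friction 0.08 N m; it stays where it is left.
- right_screw (a joint): rad the right foot's screw is turned, clockwise positive, looking down onto the knob. Clockwise drives the foot down 2.6 mm per rad. The pad touches the bench at about 2.9 rad. Friction 0.08 N m; it stays where it is left.
- left_clutch (a joint): rad the left knob has slipped (clicked) clockwise on its screw, 0 at the start. Until the foot bears on the bench the knob carries the screw with it; then, at 0.125 N m, the ratchet slips and this value grows while the screw stands still; the foot then presses with about 10 N.
- right_clutch (a joint): rad the right knob has slipped (clicked) clockwise on its screw, 0 at the start. Until the foot bears on the bench the knob carries the screw with it; then, at 0.125 N m, the ratchet slips and this value grows while the screw stands still; the foot then presses with about 10 N.
- left_foot: left levelling foot: black rubber pad 28 mm across under the left front corner of the base, 2.5 to 5.5 mm clear of the bench at the start, moved by the left knob.
- right_foot: right levelling foot: black rubber pad 28 mm across under the right front corner of the base, 2.5 to 5.5 mm clear of the bench at the start, moved by the right knob.
- can_middle (a point): middle (half-way up, 100 mm above its base) of the spray can: upright cylinder 59 mm across, 200 mm high, white body with blue cap (cap 51 mm across, from 169 mm up); 0.33 kg. It stands about 75 mm from one of the two knobs, on its outer side. z is up along the can.
- tray_in (a point): centre of the inner floor of the square steel tray, 115 x 115 mm, rim 16 mm high, walls 4 mm, floor about 4 mm above the bench; fixed.
- lean_board: obstacle: pale board, section 50 x 18 mm, leaning steeply over the bench. Origin at bench height below its middle; its foot stands 150 mm nearer the robot and 142 mm further right (-y) than the origin, and it rises straight from there, passing 627 mm above the origin, away from the robot and to the left; fixed.
- vice_jaws (a point): obstacle: middle of the top of the blue vice's jaws, 182 mm above the bench. The vice reaches from 60 mm beyond this point to 280 mm nearer the robot (x), 60 mm to either side (y); its feet 115 mm to either side, 34 mm high; its handle up to 244 mm high, at the near end; fixed.
- tape_roll: bystander: roll of tan tape lying flat, 104 mm across, 25 mm high, outside the other knob; origin at its underside.
- screw_jar: bystander: brown jar with a twist lid, 70 mm across, 95 mm high; origin at its underside.
- wood_block: bystander: softwood block 115 x 55 x 40 mm; origin at its underside.

How it is judged:
By the outcome, as a careful person would: the job done as asked, in the order asked, and still so for the second after the job is handed in, with the robot touching nothing.
It also fails if it takes over 72 s, if anything falls off the work surface, if the arm or the gripper's body presses on something with over 40 N, if the wrist force passes 120 N, or if a joint passes its speed limit or range.

ROBOT

A 6-joint arm with a two-finger parallel gripper is mounted at the origin on a cart in front of the work surface, level with it; the furniture and walls round the work are solid. World frame = base frame: x ahead of the robot, y to its left, z up, the work surface at z = 0. Lengths are in m, angles in degrees, forces in N, time in s.
With the tool pointing down it reaches from about 0.3 to 0.775 m from the base axis. Payload 14.6 kg.
Tool frame: the origin (TCP) lies on the centre line of the jaws, within the pads' length; the fingertips stand tip_extent ahead of it and the grasp point (between the pads) lies 6 mm ahead of it (tip_extent is the distance from the TCP to the fingertips, in m); z points along the fingers, y is the line along which they close (so a half turn about z gives the same grasp; the last joint's range is limited). The gripper opens to 94 mm and grips with 3 to 60 N. Pads are 16 mm wide; open, the fingers measure 119 mm over their backs; the gripper's body (75 mm by 177 mm) begins 78 mm behind the grasp point.
Start: joints at [63.048, 17.183, 87.147, -0, 75.671, -3.816], TCP at [0.216, 0.506, 0.201] pointing down, gripper open.
Joint ranges: [-173.82, 173.82], [-45.26, 126.66], [13.44, 144.39], [-59.66, 239.66], [0, 175.72], [-146.38, 146.38]. Speed limits (degrees/s): [127.2, 127.2, 147.25, 180, 180, 180].

INTERFACE

Orientations are given as [roll, pitch, yaw] about the fixed x, y, z axes, in that order (R = Rz(yaw) Ry(pitch) Rx(roll)).
In Python, from plant import * gives the robot as it stands. The module is installed in compiled form; this text tells all that it offers.
- The arm moves only by the shell command python3 -m inch 'ROWS' [FORCE]. ROWS is JSON, a list of rows, each an object of numbers: "jaw": the finger opening in m, from 0 to 0.094; "dx", "dy", "dz": the shift along the world's x, y, z in m; "spin": the turn about the world's z in degrees. A call has 1 to 5 rows; each row is the pose to reach, as a shift and turn from the pose commanded when the call began; what a row does not reach only later rows make up. A row lasts 1/8 s, in which the tool goes at most 62.5 mm and 10.7 degrees, less where a joint would pass 70% of its speed; a pose out of reach is approached as far as the arm can. A call with a gripper value outside its range is refused whole. The fingers move at their own pace and stop on an object; FORCE is the grip in N (left out, the last holds). Time passes only in rows, so rows that repeat a pose let the fingers close. It gives the time, the measured TCP pose, the force, the opening and the grip force at its end, in the units of the state.
- read_state(): the state, without advancing time (a new reading comes with each control period).
- capture(name): name is "scene" or "top" or "wrist"; returns the picture (480x640x3 uint8, blue, green, red); there is no depth.
- camera_params(name): a dict with "mtx" (3x3 intrinsics, pixels), "world_from_camera" (4x4, takes a point from camera to world coordinates); the wrist camera has in their place "tool_from_camera" (4x4, takes a point from camera to tool coordinates, whose origin is the TCP and whose axes are the flange's). Camera axes: x right, y down, z forward; pixel columns grow to the right and rows downward; lengths in m; the calibration is good to about 2 mm. The wrist camera is an equidistant fisheye: a pixel r from the principal point sees the ray r / f radians off the axis. A picture is of the moment at which its call begins: read the wrist's pose just before it. camera_params takes no time and is no camera call.
- close_job(): hands the job in; it is judged then, once.
Trained networks look in the newest picture that a camera, given by its name, has taken for a name from the list of things; names that differ only in an ending like _2 or _b are one class to them, and where a whole thing is asked for, a point or a joint stands for the part that bears it (a point fixed in the world has none). Each returns a list of dicts, best first, with "conf" (0 to 1); they miss things now and then, are a little off and sometimes report something else, mostly with a low value. They report only what shows in the picture. A call takes as long as a camera call.
- recognise(camera, target): "xyz" ([x, y, z] in m, in world coordinates, good to about 4 mm: the middle of the surface that is visible of it).
- trace(camera, target): "region" (480x640 bool, what is visible of it).
The state is a dict: "time": time; "joints": joint angles; "joint_vel": joint speeds; "effort": joint torques, N m; "position": TCP position; "orientation": TCP orientation; "force": force on the tool from outside, world axes, zero at the start; "ft_torque": the same for the moment, N m; "opening": opening from 0.0 (shut) to 1.0 (fully open); "grip_force": force on a finger pad.
Only numpy, scipy, OpenCV 4.12 (cv2) and the standard library are available. Lean on these libraries where they do the work, as an engineer would, in place of code of your own. Each camera call takes 0.05 s, during which the arm holds its last target. There are 200 camera calls.

## Working session

There is one attempt and no reset: what is moved stays moved. The work goes in short steps, Python scripts to look and compute and a shell command to move; the robot and the scene stay as the last step left them, time stands still between calls to the robot, and variables do not carry over. Pictures are saved under pics/ and viewed, at most 10 in all, crops included, and the job is handed in when it is done.

```bash
mkdir -p pics
cat > h.py <<'E'
from plant import *
import numpy as np, cv2
def rec(cam,names):
    for n in names:
        for d in recognise(cam,n)[:2]: print(cam,n,np.round(d["xyz"],3),round(d["conf"],2))
E
python3 - <<'E'
from h import *
s=read_state(); print({k:np.round(v,3).tolist() for k,v in s.items()})
for c in("scene","top"): cv2.imwrite(f"pics/{c}0.png",capture(c))
N=["grinder","left_knob","right_knob","can_middle","lean_board","vice_jaws","tape_roll","screw_jar","wood_block","tray_in"]
rec("scene",N); rec("top",N)
for c in("scene","top"): print(np.round(camera_params(c)["world_from_camera"],3).tolist(), np.round(camera_params(c)["mtx"],1).tolist())
E
```

```text
{'time': 0.0, 'joints': [63.049, 17.216, 87.181, -0.001, 75.669, -3.814], 'joint_vel': [-0.001, -0.145, -0.044, -0.108, 0.025, -0.024], 'effort': [-0.002, -53.181, -35.274, 0.071, 0.024, -0.0], 'position': [0.216, 0.506, 0.2], 'orientation': [-179.933, -0.003, 156.863], 'force': [0.45, -0.19, 0.865], 'ft_torque': [0.038, -0.018, 0.008], 'grip_force': 0.0, 'opening': 1.004}
scene grinder [0.407 0.188 0.004] 0.64
scene grinder [0.712 0.092 0.044] 0.49
scene left_knob [ 0.602 -0.209  0.104] 0.68
scene right_knob [ 0.476 -0.396  0.105] 0.7
scene can_middle [ 0.648 -0.152  0.13 ] 0.59
scene can_middle [ 0.609 -0.211  0.099] 0.57
scene lean_board [0.406 0.187 0.006] 0.61
scene tape_roll [ 0.436 -0.454  0.022] 0.95
scene screw_jar [0.541 0.312 0.064] 0.58
scene wood_block [0.713 0.092 0.045] 0.61
scene tray_in [0.408 0.186 0.006] 0.8
top grinder [ 0.619 -0.352  0.102] 0.57
top left_knob [ 0.614 -0.204  0.104] 0.65
top right_knob [ 0.48  -0.387  0.101] 0.72
top right_knob [0.411 0.181 0.006] 0.56
top can_middle [ 0.659 -0.141  0.163] 0.94
top lean_board [ 0.482 -0.387  0.101] 0.22
top tape_roll [ 0.435 -0.459  0.026] 0.64
top screw_jar [0.546 0.323 0.102] 0.66
top wood_block [0.724 0.108 0.04 ] 0.64
top tray_in [0.411 0.181 0.007] 0.71
[[0.684, -0.397, 0.613, -0.13], [-0.73, -0.383, 0.567, -0.718], [0.01, -0.834, -0.551, 0.792], [0.0, 0.0, 0.0, 1.0]] [[460.7, 0.0, 327.8], [0.0, 460.7, 237.4], [0.0, 0.0, 1.0]]
[[0.018, -0.982, 0.189, 0.303], [-1.0, -0.018, -0.001, -0.079], [0.005, -0.189, -0.982, 1.484], [0.0, 0.0, 0.0, 1.0]] [[484.7, 0.0, 324.4], [0.0, 484.7, 246.3], [0.0, 0.0, 1.0]]
```

View pics/scene0.png

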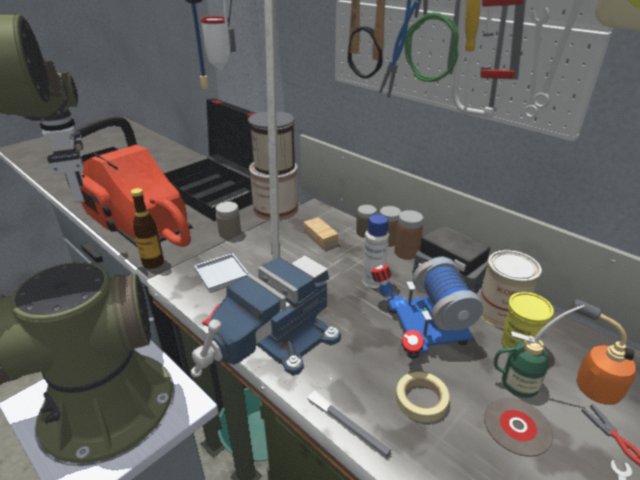

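View pics/top0.png

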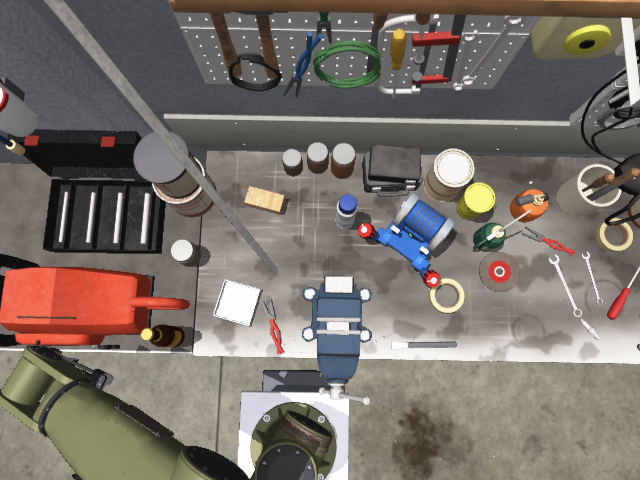

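```bash
cat >> h.py <<'E'
def ray(cam,uv):
    p=camera_params(cam); K,T=p["mtx"],np.array(p["world_from_camera"])
    d=T[:3,:3]@np.linalg.solve(np.array(K),[uv[0],uv[1],1]); return T[:3,3],d/np.linalg.norm(d)
def atz(cam,uv,z):
    o,d=ray(cam,uv); return o+d*(z-o[2])/d[2]
def tri(rs):
    A=sum(np.eye(3)-np.outer(d,d) for o,d in rs); b=sum((np.eye(3)-np.outer(d,d))@o for o,d in rs)
    return np.linalg.solve(A,b)
def cen(cam,n):
    r=trace(cam,n)
    if not r: return None
    m=r[0]["region"]; v,u=np.nonzero(m); return (u.mean(),v.mean()),r[0]["conf"],m.sum(),(u.min(),u.max(),v.min(),v.max())
E
python3 - <<'E'
from h import *
capture("scene");capture("top")
for n in ["left_knob","right_knob","can_middle","tray_in","vice_jaws","lean_board"]:
    rs=[]
    for c in("scene","top"):
        k=cen(c,n); print(n,c,k)
        if k: rs.append(ray(c,k[0]))
    if len(rs)==2: print("  tri",np.round(tri(rs),3))
print("board foot",atz("top",(275,270),0),atz("scene",(276,254),0))
print("tray", [np.round(atz("top",p,0.016)[:2],3) for p in [(225,280),(261,290),(248,325),(214,315)]])
print("vice", [np.round(atz("top",p,.18)[:2],3) for p in [(326,277),(354,277),(314,290),(362,290),(338,385)]])
for p in [(365,230),(432,280)]: print(atz("top",p,.095))
print(atz("top",(347,203),.2))
E
```

```text
left_knob scene None
left_knob top ((np.float64(366.3411764705882), np.float64(231.0705882352941)), 0.59, np.int64(170), (np.int64(359), np.int64(373), np.int64(224), np.int64(238)))
right_knob scene ((np.float64(411.8763557483731), np.float64(341.6399132321041)), 0.86, np.int64(461), (np.int64(400), np.int64(423), np.int64(330), np.int64(354)))
right_knob top ((np.float64(430.7174887892377), np.float64(277.56502242152465)), 0.72, np.int64(223), (np.int64(423), np.int64(439), np.int64(269), np.int64(286)))
  tri [ 0.485 -0.389  0.092]
can_middle scene ((np.float64(374.79183032207385), np.float64(246.48782403770622)), 0.78, np.int64(1273), (np.int64(363), np.int64(388), np.int64(214), np.int64(286)))
can_middle top None
tray_in scene ((np.float64(220.35619641465317), np.float64(271.6274356975838)), 0.64, np.int64(1283), (np.int64(195), np.int64(247), np.int64(254), np.int64(290)))
tray_in top ((np.float64(236.59394792399718), np.float64(302.46023926812103)), 0.55, np.int64(1421), (np.int64(213), np.int64(259), np.int64(280), np.int64(325)))
  tri [0.409 0.182 0.01 ]
vice_jaws scene None
vice_jaws top ((np.float64(431.552036199095), np.float64(278.4977375565611)), 0.65, np.int64(221), (np.int64(423), np.int64(440), np.int64(271), np.int64(286)))
lean_board scene None
lean_board top None
board foot [0.51220569 0.07013803 0.        ] [0.57919818 0.14627619 0.        ]
tray [array([0.477, 0.219]), array([0.448, 0.109]), array([0.343, 0.143]), array([0.371, 0.246])]
vice [array([ 0.47 , -0.087]), array([ 0.472, -0.162]), array([ 0.434, -0.055]), array([ 0.437, -0.184]), array([ 0.189, -0.123])]
[ 0.62216308 -0.19931314  0.095     ]
[ 0.47801464 -0.39272572  0.095     ]
[ 0.67312667 -0.1406754   0.2       ]
```

```bash
python3 -c "
import plant;print([n for n in dir(plant) if not n.startswith('_')], getattr(plant,'tip_extent',None))"
python3 -m inch '[{"dz":0.0625,"spin":-10},{"dz":0.125,"spin":-20},{"dz":0.19,"dx":0.02,"dy":-0.05,"spin":-30},{"dx":0.05,"dy":-0.1,"dz":0.2,"spin":-40},{"dx":0.09,"dy":-0.15,"dz":0.2,"spin":-50}]'
python3 -m inch '[{"dx":0.04,"dy":-0.05,"spin":-10},{"dx":0.08,"dy":-0.1,"spin":-20},{"dx":0.11,"dy":-0.15,"spin":-30},{"dx":0.13,"dy":-0.21,"spin":-40},{"dx":0.14,"dy":-0.27,"spin":-50}]'
```

```text
['MotionError', 'camera_params', 'capture', 'close_job', 'read_state', 'recognise', 'tip_extent', 'trace'] 0.025$[0]: bad value
$[0]: bad value
```

```bash
python3 -m inch '[{"jaw":0.094,"dx":0,"dy":0,"dz":0.06,"spin":-10},{"jaw":0.094,"dx":0,"dy":0,"dz":0.12,"spin":-20},{"jaw":0.094,"dz":0.18,"dx":0.02,"dy":-0.05,"spin":-30},{"jaw":0.094,"dx":0.05,"dy":-0.1,"dz":0.2,"spin":-40},{"jaw":0.094,"dx":0.09,"dy":-0.15,"dz":0.2,"spin":-50}]'
```

```text
time: 2.42
position: [0.2972, 0.3669, 0.4014]
orientation: [179.8, -0.1, 106.6]
force: [0.3, 1.0, -0.8]
opening: 0.999
grip_force: 0.0
```

```bash
python3 -m inch '[{"jaw":0.094,"dx":0.03,"dy":-0.05,"dz":0,"spin":-10},{"jaw":0.094,"dx":0.06,"dy":-0.1,"dz":0,"spin":-20},{"jaw":0.094,"dx":0.09,"dy":-0.15,"dz":0,"spin":-30},{"jaw":0.094,"dx":0.11,"dy":-0.21,"dz":0,"spin":-40},{"jaw":0.094,"dx":0.13,"dy":-0.27,"dz":0,"spin":-50}]'
python3 -m inch '[{"jaw":0.094,"dx":0.01,"dy":-0.06,"dz":0,"spin":-7},{"jaw":0.094,"dx":0.03,"dy":-0.12,"dz":0,"spin":-7},{"jaw":0.094,"dx":0.07,"dy":-0.17,"dz":0,"spin":-7},{"jaw":0.094,"dx":0.12,"dy":-0.2,"dz":0,"spin":-7},{"jaw":0.094,"dx":0.17,"dy":-0.22,"dz":0,"spin":-7}]'
python3 - <<'E'
from h import *
s=read_state();print(s["position"],s["orientation"],s["joints"]);cv2.imwrite("pics/w1.png",capture("wrist"))
rec("wrist",["can_middle","left_knob","right_knob"])
p=camera_params("wrist");print(np.round(p["mtx"],2).tolist(),np.round(p["tool_from_camera"],4).tolist())
E
```

```text
time: 3.05
position: [0.4266, 0.0976, 0.3995]
orientation: [180.0, -0.0, 56.5]
force: [0.4, 1.0, 0.1]
opening: 1.0
grip_force: 0.0
time: 3.68
position: [0.5975, -0.1224, 0.3994]
orientation: [180.0, -0.0, 49.8]
force: [0.6, -0.2, 0.9]
opening: 0.998
grip_force: 0.0
[ 0.59753804 -0.12236377  0.39939401] [ 1.79980530e+02 -7.80949967e-03  4.97664385e+01] [-1.50126274e+01  2.26994201e+01  5.41238779e+01 -1.26432452e-03
  1.03155761e+02  2.52206475e+01]
wrist can_middle [ 0.675 -0.131  0.197] 0.72
wrist left_knob [ 0.624 -0.197  0.105] 0.89
wrist right_knob [ 0.485 -0.381  0.104] 0.71
[[371.65, 0.0, 318.03], [0.0, 371.65, 238.88], [0.0, 0.0, 1.0]] [[0.0, -0.959, -0.2835, 0.083], [1.0, 0.0001, -0.0001, -0.0017], [0.0002, -0.2835, 0.959, -0.1834], [0.0, 0.0, 0.0, 1.0]]
```

View pics/w1.png

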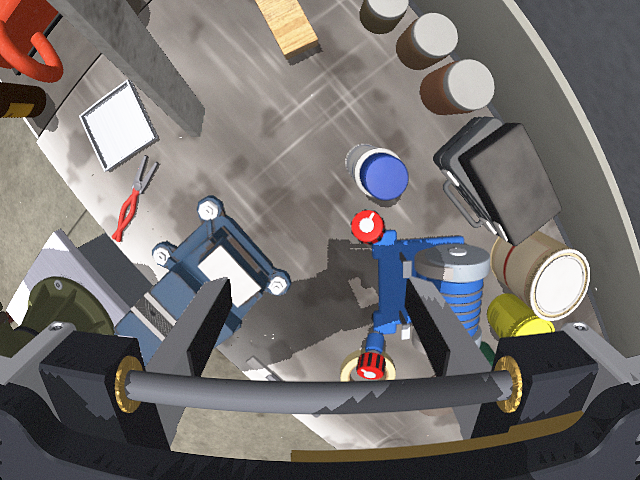

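```bash
cat >> h.py <<'E'
from scipy.spatial.transform import Rotation as Ro
def wray(uv,s):
    p=camera_params("wrist");K=np.array(p["mtx"]);T=np.array(p["tool_from_camera"])
    d=(np.array(uv)-K[:2,2])/K[0,0];r=np.linalg.norm(d);c=np.r_[np.sin(r)*d/r,np.cos(r)]
    R=Ro.from_euler("xyz",s["orientation"],degrees=True).as_matrix()
    return R@T[:3,3]+s["position"],R@T[:3,:3]@c
def watz(uv,s,z):
    o,d=wray(uv,s);return o+d*(z-o[2])/d[2]
def red(im,sub=None):
    h=cv2.cvtColor(im,cv2.COLOR_BGR2HSV);m=((h[...,0]<8)|(h[...,0]>172))&(h[...,1]>150)&(h[...,2]>90)
    n,l,st,c=cv2.connectedComponentsWithStats(m.astype(np.uint8));return [(st[i].tolist(),np.round(c[i],1).tolist()) for i in range(1,n) if st[i,4]>60]
E
python3 - <<'E'
from h import *
s=read_state();im=cv2.imread("pics/w1.png")
h=cv2.cvtColor(im,cv2.COLOR_BGR2HSV);m=(h[...,0]>110)&(h[...,0]<130)&(h[...,1]>150)
m[:140]=0;m[205:]=0;m[:,:340]=0;m[:,420:]=0
v,u=np.nonzero(m);print("cap bbox",u.min(),u.max(),v.min(),v.max(),len(u))
print("cap",watz((387,176),s,.2))
for r in red(im):print(r)
print("tray",[np.round(watz(p,s,.016)[:2],3) for p in [(80,117),(132,82),(158,125),(108,170)]], watz((118,124),s,.008))
print("boardfoot",watz((193,130),s,0))
print("vice",[np.round(watz(p,s,.182)[:2],3) for p in [(222,248),(262,290)]])
for w in("top","scene"): 
    im=cv2.imread(f"pics/{w}0.png");print(w,[r for r in red(im) if 350<r[1][0]<450 and 180<r[1][1]<360])
print("kl",watz((366,224),s,.103))
cv2.imwrite("pics/w1c.png",cv2.resize(cv2.imread("pics/w1.png")[140:260,330:470],None,fx=5,fy=5,interpolation=cv2.INTER_CUBIC))
E
```

```text
cap bbox 360 407 153 199 347
cap [ 0.674561   -0.13629924  0.2       ]
([0, 0, 63, 83, 3749], [27.7, 38.9])
([112, 188, 27, 54, 455], [125.6, 214.8])
([351, 210, 33, 34, 626], [367.4, 227.0])
([357, 352, 27, 28, 405], [370.8, 365.7])
tray [array([0.367, 0.25 ]), array([0.481, 0.214]), array([0.467, 0.126]), array([0.346, 0.14 ])] [0.41162039 0.18463595 0.008     ]
boardfoot [0.50131274 0.08074444 0.        ]
vice [array([ 0.48 , -0.083]), array([ 0.481, -0.152])]
top [([358, 223, 17, 16, 137], [365.8, 230.3]), ([423, 270, 17, 17, 145], [431.5, 278.0])]
scene [([372, 266, 17, 15, 121], [381.0, 272.8]), ([402, 331, 22, 22, 208], [412.9, 342.6])]
kl [ 0.61934173 -0.18947926  0.103     ]
```

View pics/w1c.png

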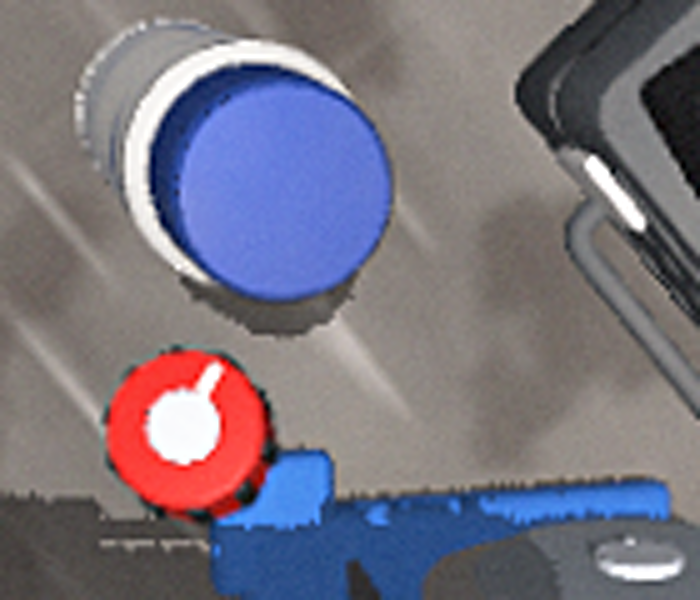

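```bash
python3 -m inch '[{"jaw":0.094,"dx":0.05,"dy":-0.004,"dz":-0.03,"spin":0},{"jaw":0.094,"dx":0.068,"dy":-0.004,"dz":-0.08,"spin":0},{"jaw":0.094,"dx":0.068,"dy":-0.004,"dz":-0.12,"spin":0},{"jaw":0.094,"dx":0.068,"dy":-0.004,"dz":-0.15,"spin":0},{"jaw":0.094,"dx":0.068,"dy":-0.004,"dz":-0.15,"spin":0}]'
python3 - <<'E'
from h import *
s=read_state();print(s["position"],s["orientation"])
E
```

```text
time: 4.5
position: [0.6632, -0.1238, 0.2492]
orientation: [-179.9, 0.0, 49.9]
force: [-0.4, 0.6, 1.2]
opening: 1.002
grip_force: 0.0
[ 0.66315969 -0.12375884  0.24920268] [-1.79908014e+02  4.41090760e-02  4.98942997e+01]
```

```bash
python3 -m inch '[{"jaw":0.094,"dx":0.011,"dy":-0.014,"dz":-0.03,"spin":0},{"jaw":0.094,"dx":0.011,"dy":-0.014,"dz":-0.07,"spin":0},{"jaw":0.094,"dx":0.011,"dy":-0.014,"dz":-0.098,"spin":0},{"jaw":0.094,"dx":0.011,"dy":-0.014,"dz":-0.098,"spin":0},{"jaw":0.05,"dx":0.011,"dy":-0.014,"dz":-0.098,"spin":0}]' 20
python3 -m inch '[{"jaw":0.05,"dx":0,"dy":0,"dz":0,"spin":0},{"jaw":0.05,"dx":0,"dy":0,"dz":0,"spin":0},{"jaw":0.05,"dx":0,"dy":0,"dz":0,"spin":0}]' 20
```

```text
time: 5.12
position: [0.6762, -0.1385, 0.1547]
orientation: [179.8, -0.1, 49.9]
force: [1.2, -0.7, 0.3]
opening: 0.926
grip_force: 0.0
time: 5.5
position: [0.6754, -0.1385, 0.1518]
orientation: [180.0, -0.0, 49.9]
force: [0.6, 0.8, 0.6]
opening: 0.613
grip_force: 0.4
```

```bash
python3 -m inch '[{"jaw":0.05,"dx":0,"dy":0,"dz":0,"spin":0},{"jaw":0.05,"dx":0,"dy":0,"dz":0.05,"spin":0},{"jaw":0.05,"dx":0,"dy":0,"dz":0.1,"spin":0},{"jaw":0.05,"dx":0,"dy":0,"dz":0.15,"spin":0},{"jaw":0.05,"dx":0,"dy":0,"dz":0.2,"spin":0}]' 20
python3 -m inch '[{"jaw":0.05,"dx":-0.03,"dy":0.015,"dz":0.01,"spin":0},{"jaw":0.05,"dx":-0.08,"dy":0.04,"dz":0.01,"spin":0},{"jaw":0.05,"dx":-0.13,"dy":0.07,"dz":0.01,"spin":0},{"jaw":0.05,"dx":-0.18,"dy":0.1,"dz":0.01,"spin":0},{"jaw":0.05,"dx":-0.215,"dy":0.14,"dz":0.01,"spin":0}]'
python3 -m inch '[{"jaw":0.05,"dx":-0.015,"dy":0.05,"dz":0,"spin":0},{"jaw":0.05,"dx":-0.03,"dy":0.1,"dz":0,"spin":0},{"jaw":0.05,"dx":-0.04,"dy":0.14,"dz":0,"spin":0},{"jaw":0.05,"dx":-0.048,"dy":0.17,"dz":0,"spin":0},{"jaw":0.05,"dx":-0.05,"dy":0.18,"dz":0,"spin":0}]'
python3 - <<'E'
from h import *
s=read_state();print(s["position"],s["opening"],s["grip_force"],s["force"])
E
```

```text
time: 6.12
position: [0.6749, -0.1384, 0.3527]
orientation: [-180.0, 0.0, 49.9]
force: [0.3, -0.1, -2.9]
opening: 0.537
grip_force: 20.0
time: 6.75
position: [0.4583, 0.0021, 0.3614]
orientation: [180.0, -0.0, 49.8]
force: [0.7, 1.4, -2.1]
opening: 0.541
grip_force: 20.0
time: 7.38
position: [0.4097, 0.1827, 0.3612]
orientation: [-180.0, 0.0, 50.0]
force: [-0.3, 0.2, -2.7]
opening: 0.539
grip_force: 20.0
[0.40974168 0.18267641 0.36122912] 0.5388210987232647 19.99892145395279 [-0.29582494  0.22677975 -2.74632671]
```

Run:
```python
from h import *
a=capture("wrist");b=capture("scene")
cv2.imwrite("pics/c1.png",np.hstack([cv2.resize(a,(400,300)),cv2.resize(b[60:330,80:440],(400,300))]))
```

```text
(no output)
```

View pics/c1.png

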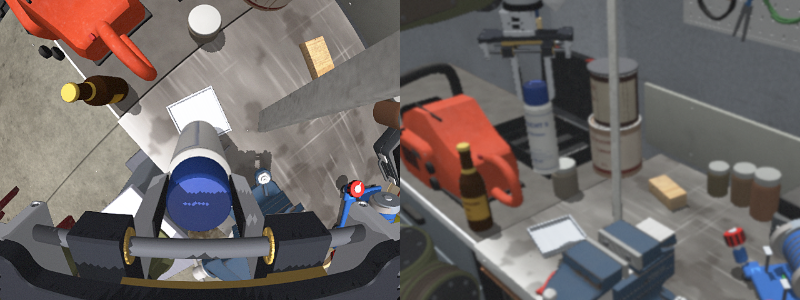

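Run:
```python
from h import *
s=read_state();P=s["position"]
for uv in [(80+537-400+0,0)]: pass
f=lambda u,v:(80+(u-400)*.9,60+v*.9)
for n,uv in [("top",f(537,82)),("capbot",f(538,106)),("bottom",f(541,171))]:
    o,d=ray("scene",uv); h=d[:2]/np.linalg.norm(d[:2]); t=np.dot(P[:2]-o[:2],h)/np.dot(d[:2],h); print(n,uv,o+d*t)
```

```text
top (203.3, 133.8) [0.4150959  0.17883543 0.40607777]
capbot (204.2, 155.4) [0.41076779 0.18147205 0.35358773]
bottom (206.9, 213.9) [0.39822017 0.18879808 0.19654024]
```

```bash
python3 -m inch '[{"jaw":0.05,"dx":0.001,"dy":0,"dz":-0.05,"spin":0},{"jaw":0.05,"dx":0.001,"dy":0,"dz":-0.1,"spin":0},{"jaw":0.05,"dx":0.001,"dy":0,"dz":-0.15,"spin":0},{"jaw":0.05,"dx":0.001,"dy":0,"dz":-0.175,"spin":0},{"jaw":0.05,"dx":0.001,"dy":0,"dz":-0.187,"spin":0}]'
python3 -m inch '[{"jaw":0.05,"dx":0,"dy":0,"dz":-0.003,"spin":0},{"jaw":0.05,"dx":0,"dy":0,"dz":-0.006,"spin":0}]'
python3 -m inch '[{"jaw":0.05,"dx":0,"dy":0,"dz":-0.003,"spin":0},{"jaw":0.05,"dx":0,"dy":0,"dz":-0.005,"spin":0}]'
```

```text
time: 8.1
position: [0.4113, 0.1805, 0.1733]
orientation: [-180.0, 0.1, 49.8]
force: [0.9, -0.8, -2.4]
opening: 0.54
grip_force: 20.0
time: 8.35
position: [0.4119, 0.1815, 0.1693]
orientation: [180.0, -0.1, 49.8]
force: [0.7, 0.9, -2.0]
opening: 0.543
grip_force: 20.0
time: 8.6
position: [0.4114, 0.1816, 0.1636]
orientation: [180.0, -0.0, 49.9]
force: [0.0, -0.1, -2.7]
opening: 0.541
grip_force: 20.0
```

```bash
python3 -m inch '[{"jaw":0.05,"dx":0,"dy":0,"dz":-0.003,"spin":0},{"jaw":0.05,"dx":0,"dy":0,"dz":-0.005,"spin":0}]'
python3 -m inch '[{"jaw":0.05,"dx":0,"dy":0,"dz":-0.002,"spin":0},{"jaw":0.05,"dx":0,"dy":0,"dz":-0.003,"spin":0}]'
python3 - <<'E'
from h import *
cv2.imwrite("pics/c2.png",cv2.resize(capture("scene")[100:310,120:400],(800,600)))
E
```

```text
time: 8.85
position: [0.4129, 0.1824, 0.1614]
orientation: [179.9, -0.3, 49.9]
force: [-4.8, 1.1, 28.6]
opening: 0.541
grip_force: 20.0
time: 9.1
position: [0.4129, 0.1827, 0.1587]
orientation: [179.9, -0.4, 49.9]
force: [-5.0, 2.2, 31.8]
opening: 0.542
grip_force: 20.8
```

View pics/c2.png

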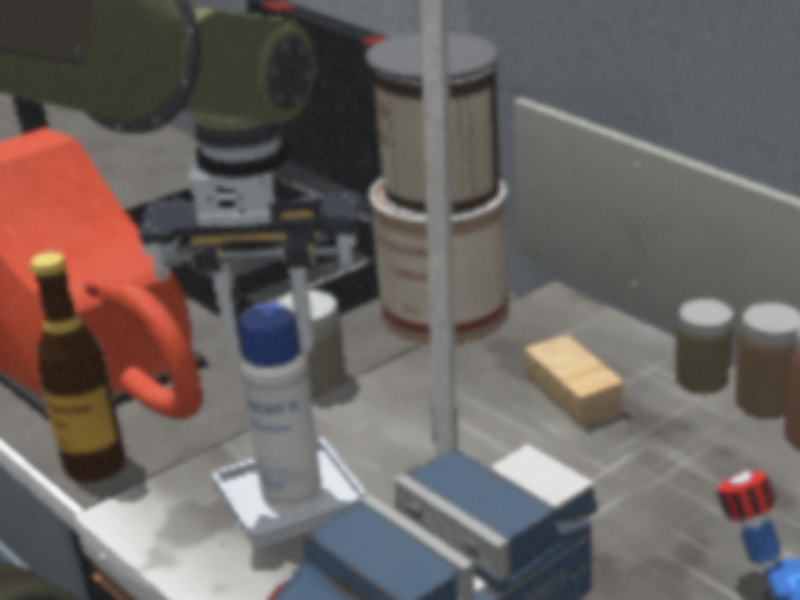

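```bash
python3 -m inch '[{"jaw":0.05,"dx":0,"dy":0,"dz":0.002,"spin":0},{"jaw":0.053,"dx":0,"dy":0,"dz":0.002,"spin":0},{"jaw":0.056,"dx":0,"dy":0,"dz":0.002,"spin":0},{"jaw":0.06,"dx":0,"dy":0,"dz":0.002,"spin":0},{"jaw":0.063,"dx":0,"dy":0,"dz":0.002,"spin":0}]' 5
python3 -m inch '[{"jaw":0.066,"dx":0,"dy":0,"dz":0,"spin":0},{"jaw":0.072,"dx":0,"dy":0,"dz":0,"spin":0},{"jaw":0.08,"dx":0,"dy":0,"dz":0,"spin":0},{"jaw":0.094,"dx":0,"dy":0,"dz":0,"spin":0},{"jaw":0.094,"dx":0,"dy":0,"dz":0,"spin":0}]'
python3 -m inch '[{"jaw":0.094,"dx":0,"dy":0,"dz":0,"spin":0},{"jaw":0.094,"dx":0,"dy":0,"dz":0,"spin":0}]'
python3 - <<'E'
from h import *
im=capture("scene")[100:310,120:400]
s=read_state();w=capture("wrist");cv2.imwrite("pics/c3.png",np.hstack([cv2.resize(im,(400,300)),cv2.resize(w,(400,300))]))
E
```

```text
time: 9.78
position: [0.4113, 0.1815, 0.1573]
orientation: [-180.0, 0.0, 49.9]
force: [0.4, -0.5, 0.2]
opening: 0.664
grip_force: 0.0
time: 10.4
position: [0.4113, 0.1815, 0.1574]
orientation: [180.0, -0.0, 49.9]
force: [-0.3, -0.4, -0.3]
opening: 0.996
grip_force: 0.0
time: 10.65
position: [0.4113, 0.1815, 0.1574]
orientation: [180.0, -0.0, 49.9]
force: [0.0, -0.4, 0.0]
opening: 1.002
grip_force: 0.0
```

View pics/c3.png

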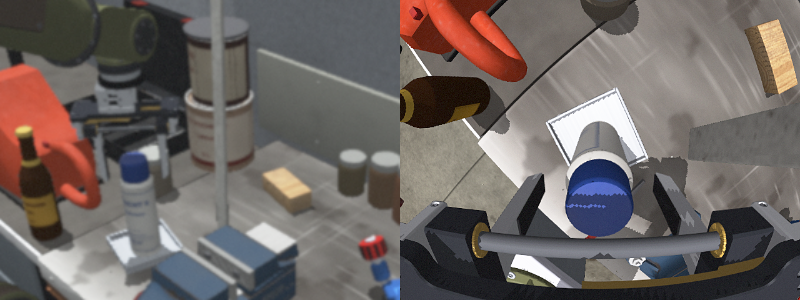

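```bash
python3 -m inch '[{"jaw":0.094,"dx":0,"dy":0,"dz":0.05,"spin":0},{"jaw":0.094,"dx":0,"dy":0,"dz":0.1,"spin":5},{"jaw":0.094,"dx":0,"dy":-0.03,"dz":0.15,"spin":15},{"jaw":0.094,"dx":0.01,"dy":-0.08,"dz":0.17,"spin":25},{"jaw":0.094,"dx":0.03,"dy":-0.14,"dz":0.17,"spin":35}]'
python3 -m inch '[{"jaw":0.094,"dx":0.02,"dy":-0.055,"dz":0,"spin":0},{"jaw":0.094,"dx":0.05,"dy":-0.11,"dz":0,"spin":0},{"jaw":0.094,"dx":0.09,"dy":-0.155,"dz":-0.01,"spin":0},{"jaw":0.094,"dx":0.14,"dy":-0.19,"dz":-0.03,"spin":0},{"jaw":0.094,"dx":0.17,"dy":-0.23,"dz":-0.06,"spin":0}]'
python3 -m inch '[{"jaw":0.094,"dx":0.007,"dy":-0.01,"dz":-0.04,"spin":0},{"jaw":0.094,"dx":0.007,"dy":-0.01,"dz":-0.06,"spin":0},{"jaw":0.094,"dx":0.007,"dy":-0.01,"dz":-0.06,"spin":0}]'
python3 - <<'E'
from h import *
s=read_state();print(s["position"],s["orientation"]);w=capture("wrist");cv2.imwrite("pics/k1.png",w)
for r in red(w):print(r)
rec("wrist",["left_knob"])
E
```

```text
time: 11.38
position: [0.4381, 0.0532, 0.329]
orientation: [179.8, -0.0, 83.6]
force: [0.5, 0.6, -0.0]
opening: 1.002
grip_force: 0.0
time: 12.0
position: [0.6095, -0.1769, 0.2666]
orientation: [179.9, 0.0, 83.3]
force: [0.2, 1.3, -0.2]
opening: 0.999
grip_force: 0.0
time: 12.38
position: [0.6142, -0.1856, 0.2056]
orientation: [-179.8, -0.0, 83.2]
force: [0.6, 1.1, 1.4]
opening: 0.998
grip_force: 0.0
[ 0.61424511 -0.18556728  0.20557317] [-1.79822000e+02 -4.21333849e-02  8.32380518e+01]
([22, 24, 60, 57, 773], [50.6, 52.3])
([302, 222, 53, 56, 1669], [327.6, 249.4])
([202, 410, 44, 32, 637], [224.1, 423.4])
wrist left_knob [ 0.622 -0.196  0.105] 0.91
```

View pics/k1.png

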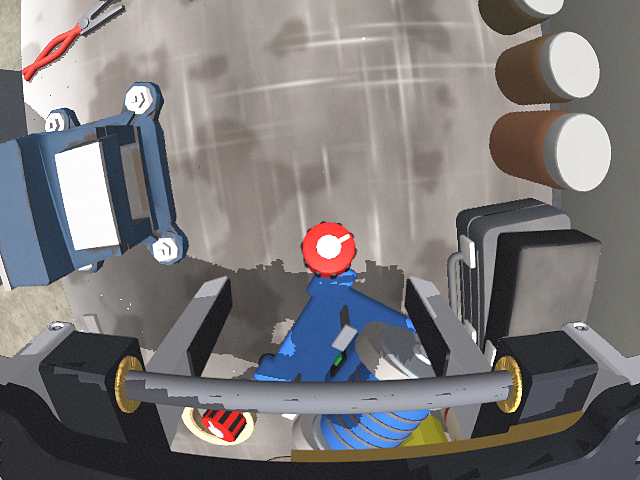

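Run:
```python
from h import *
s=read_state()
f=watz((329,248),s,.103);print("face",f)
r=watz((226,424),s,.1);print("right approx",r)
top=[atz("top",(365.8,230.3),.103),atz("top",(431.5,278),.103)];print(top)
for nm,a,b in[("left",(365.8,230.3),(381,272.8)),("right",(431.5,278),(412.9,342.6))]:print(nm,tri([ray("top",a),ray("scene",b)]))
```

```text
face [ 0.62164861 -0.19564599  0.103     ]
right approx [ 0.48868763 -0.38581988  0.1       ]
[array([ 0.61947194, -0.20095981,  0.103     ]), array([ 0.48275043, -0.38962529,  0.103     ])]
left [ 0.62182163 -0.20195503  0.09339324]
right [ 0.4838549  -0.39174539  0.09191245]
```

```bash
python3 -m inch '[{"jaw":0.094,"dx":0.007,"dy":-0.0145,"dz":-0.03,"spin":10},{"jaw":0.094,"dx":0.007,"dy":-0.0145,"dz":-0.06,"spin":20},{"jaw":0.094,"dx":0.007,"dy":-0.0145,"dz":-0.09,"spin":30},{"jaw":0.08,"dx":0.007,"dy":-0.0145,"dz":-0.106,"spin":30},{"jaw":0.065,"dx":0.007,"dy":-0.0145,"dz":-0.106,"spin":30}]' 10
python3 -m inch '[{"jaw":0.06,"dx":0,"dy":0,"dz":0,"spin":0},{"jaw":0.03,"dx":0,"dy":0,"dz":0,"spin":0},{"jaw":0.03,"dx":0,"dy":0,"dz":0,"spin":0},{"jaw":0.03,"dx":0,"dy":0,"dz":0,"spin":0},{"jaw":0.03,"dx":0,"dy":0,"dz":0,"spin":0}]' 10
```

```text
time: 13.1
position: [0.6218, -0.2001, 0.1015]
orientation: [-180.0, -0.0, 113.0]
force: [0.8, 0.7, -0.1]
opening: 0.821
grip_force: 0.0
time: 13.72
position: [0.6202, -0.2011, 0.1013]
orientation: [-179.8, -0.0, 113.2]
force: [-14.3, -5.0, 7.3]
opening: 0.327
grip_force: 10.3
```

Run:
```python
from h import *
s=read_state();w=capture("wrist");t=capture("top");b=capture("scene")
print(s["position"],s["force"],s["ft_torque"],s["opening"],red(t)[0:0],[r for r in red(t) if 340<r[1][0]<450 and 180<r[1][1]<320])
cv2.imwrite("pics/k2.png",np.hstack([cv2.resize(w[180:420,180:480],(450,360)),cv2.resize(b[220:360,350:480],(334,360))]))
```

```text
[ 0.62018994 -0.20108953  0.10128329] [-14.25674413  -4.98323132   7.28549833] [-0.95255223  2.92367299  0.09824361] 0.32680034366547106 [] [([422, 270, 18, 17, 150], [430.8, 278.1])]
```

View pics/k2.png

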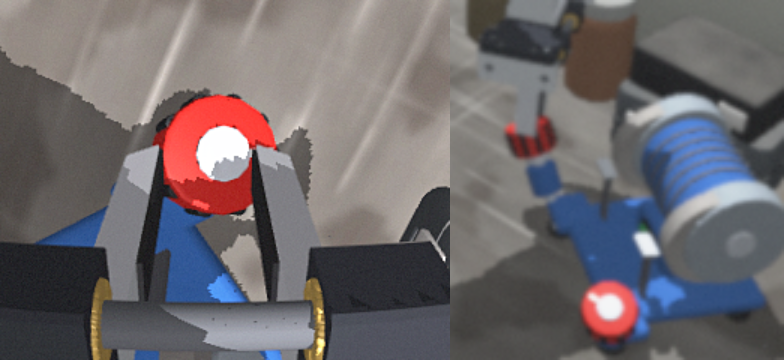

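```bash
python3 -m inch '[{"jaw":0.03,"dx":-0.002,"dy":-0.001,"dz":0,"spin":0},{"jaw":0.03,"dx":-0.004,"dy":-0.0015,"dz":0.001,"spin":0}]'
python3 -m inch '[{"jaw":0.03,"dx":0,"dy":0,"dz":0,"spin":-8},{"jaw":0.03,"dx":0,"dy":0,"dz":0,"spin":-16}]'
```

```text
time: 14.12
position: [0.6179, -0.2016, 0.1024]
orientation: [180.0, 0.0, 113.2]
force: [0.6, 0.4, 1.3]
opening: 0.315
grip_force: 0.2
time: 14.38
position: [0.618, -0.2001, 0.1027]
orientation: [180.0, -0.1, 97.0]
force: [-2.7, 14.7, 7.1]
opening: 0.318
grip_force: 7.4
```

Run:
```python
from h import *
p=camera_params("wrist");K=np.array(p["mtx"]);T=np.linalg.inv(np.array(p["tool_from_camera"]))
for P in [(0,.047,.025),(0,-.047,.025),(0,.059,.025),(0,.015,.025),(0,0,-.02)]:
    c=T@np.r_[P,1];r=np.arctan2(np.hypot(c[0],c[1]),c[2]);print(P,K[:2,2]+K[0,0]*r*c[:2]/np.hypot(c[0],c[1]))
```

```text
(0, 0.047, 0.025) [396.54611659 274.29777215]
(0, -0.047, 0.025) [243.14190267 274.39704616]
(0, 0.059, 0.025) [415.31159445 274.00344734]
(0, 0.015, 0.025) [344.72270565 274.78907133]
(0, 0, -0.02) [320.45361137 309.02184977]
```

```bash
python3 -m inch '[{"jaw":0.06,"dx":0,"dy":0,"dz":0.01,"spin":0},{"jaw":0.075,"dx":0.003,"dy":-0.002,"dz":0.01,"spin":0},{"jaw":0.09,"dx":0.003,"dy":-0.002,"dz":0.01,"spin":0},{"jaw":0.09,"dx":0.003,"dy":-0.002,"dz":0.01,"spin":0},{"jaw":0.09,"dx":0.003,"dy":-0.002,"dz":0.01,"spin":0}]' 8
python3 -m inch '[{"jaw":0.09,"dx":0,"dy":0,"dz":-0.015,"spin":0},{"jaw":0.09,"dx":0,"dy":0,"dz":-0.03,"spin":0},{"jaw":0.09,"dx":0,"dy":0,"dz":-0.04,"spin":0},{"jaw":0.07,"dx":0,"dy":0,"dz":-0.045,"spin":0}]'
python3 -m inch '[{"jaw":0.055,"dx":0,"dy":0,"dz":0,"spin":0},{"jaw":0.035,"dx":0,"dy":0,"dz":0,"spin":0},{"jaw":0.035,"dx":0,"dy":0,"dz":0,"spin":0},{"jaw":0.035,"dx":0,"dy":0,"dz":0,"spin":0},{"jaw":0.035,"dx":0,"dy":0,"dz":0,"spin":0}]' 8
```

```text
time: 15.0
position: [0.6207, -0.2037, 0.112]
orientation: [-180.0, -0.0, 97.3]
force: [0.2, -0.3, -0.6]
opening: 0.814
grip_force: 0.0
time: 15.5
position: [0.6205, -0.2035, 0.0661]
orientation: [-179.9, -0.0, 97.2]
force: [1.0, -0.5, -0.1]
opening: 0.885
grip_force: 0.0
time: 16.12
position: [0.6217, -0.2036, 0.0678]
orientation: [179.9, 0.0, 97.3]
force: [5.9, 1.1, -0.8]
opening: 0.49
grip_force: 8.0
```

```bash
python3 -m inch '[{"jaw":0.035,"dx":0.002,"dy":0,"dz":0,"spin":-5},{"jaw":0.035,"dx":0.002,"dy":0,"dz":0,"spin":-12},{"jaw":0.035,"dx":0.002,"dy":0,"dz":0,"spin":-19}]' 8
python3 - <<'E'
from h import *
s=read_state();print(s["force"],s["ft_torque"])
E
python3 -m inch '[{"jaw":0.056,"dx":0,"dy":0,"dz":0,"spin":0},{"jaw":0.058,"dx":0,"dy":0,"dz":0,"spin":10},{"jaw":0.06,"dx":0,"dy":0,"dz":0,"spin":20},{"jaw":0.06,"dx":0,"dy":0,"dz":0,"spin":30},{"jaw":0.06,"dx":0,"dy":0,"dz":0,"spin":40}]' 8
python3 - <<'E'
from h import *
s=read_state();w=capture("wrist");cv2.imwrite("pics/k3.png",w)
im=w[200:330,260:400];h=cv2.cvtColor(im,cv2.COLOR_BGR2HSV);m=(h[...,1]<60)&(h[...,2]>190)
v,u=np.nonzero(m);print(len(u),u.mean()+260,v.mean()+200);print([r for r in red(w) if 250<r[1][0]<400]);rec("wrist",["left_knob"])
E
```

```text
time: 16.5
position: [0.6214, -0.2043, 0.0665]
orientation: [-179.8, 0.1, 78.0]
force: [-9.3, -4.4, -3.7]
opening: 0.47
grip_force: 8.3
[-9.25761564 -4.36807636 -3.68475204] [-0.85368859  1.36229901  0.32558796]
time: 17.12
position: [0.623, -0.2036, 0.0675]
orientation: [180.0, 0.0, 118.7]
force: [-0.1, -0.7, 0.0]
opening: 0.638
grip_force: 0.0
1378 318.83744557329464 286.80043541364296
[([269, 258, 101, 95, 5427], [318.7, 304.7])]
wrist left_knob [ 0.622 -0.193  0.106] 0.66
```

```bash
python3 -m inch '[{"jaw":0.05,"dx":-0.001,"dy":0,"dz":0,"spin":5},{"jaw":0.035,"dx":-0.001,"dy":0,"dz":0,"spin":5},{"jaw":0.035,"dx":-0.001,"dy":0,"dz":0,"spin":5},{"jaw":0.035,"dx":-0.001,"dy":0,"dz":0,"spin":5},{"jaw":0.035,"dx":-0.001,"dy":0,"dz":0,"spin":-3}]' 10
python3 -m inch '[{"jaw":0.035,"dx":0,"dy":0,"dz":0,"spin":-10},{"jaw":0.035,"dx":0,"dy":0,"dz":0,"spin":-20}]' 
python3 -m inch '[{"jaw":0.035,"dx":0,"dy":0,"dz":0,"spin":-10},{"jaw":0.035,"dx":0,"dy":0,"dz":0,"spin":-20},{"jaw":0.035,"dx":0,"dy":0,"dz":0,"spin":-26}]' 
python3 -c "
from h import *
s=read_state();print(s['ft_torque'])"
python3 -m inch '[{"jaw":0.058,"dx":0,"dy":0,"dz":0,"spin":0},{"jaw":0.06,"dx":0,"dy":0,"dz":0,"spin":10},{"jaw":0.06,"dx":0,"dy":0,"dz":0,"spin":20},{"jaw":0.06,"dx":0,"dy":0,"dz":0,"spin":30},{"jaw":0.06,"dx":0,"dy":0,"dz":0,"spin":40}]'
python3 - <<'E'
from h import *
s=read_state();w=capture("wrist");cv2.imwrite("pics/k4.png",w)
E
```

```text
time: 17.85
position: [0.6222, -0.2034, 0.0675]
orientation: [179.9, 0.0, 114.9]
force: [2.6, 2.1, -0.1]
opening: 0.523
grip_force: 10.0
time: 18.1
position: [0.6218, -0.2038, 0.0673]
orientation: [-180.0, 0.0, 94.7]
force: [-0.3, 1.1, 0.6]
opening: 0.486
grip_force: 9.9
time: 18.48
position: [0.621, -0.2042, 0.0669]
orientation: [-179.9, 0.1, 68.8]
force: [-6.2, -1.3, -0.1]
opening: 0.487
grip_force: 10.1
[-0.47892784  0.61559018  0.34534544]
time: 19.1
position: [0.6219, -0.2036, 0.0673]
orientation: [180.0, 0.0, 109.6]
force: [0.3, 1.0, -0.1]
opening: 0.632
grip_force: 0.0
```

```bash
cat >> h.py <<'E'
def pointer(im,s,C,lean,dz=0):
    l=np.radians(lean);n=np.array([.5*np.cos(l),.5*np.sin(l),np.cos(np.pi/6)]);F=np.array(C)+n*(.015+dz)
    e1=np.array([-np.sin(l),np.cos(l),0]);e2=np.cross(n,e1)
    h=cv2.cvtColor(im,cv2.COLOR_BGR2HSV);R=((h[...,0]<8)|(h[...,0]>172))&(h[...,1]>150)&(h[...,2]>90)
    W=(h[...,1]<70)&(h[...,2]>170);out=[];a=[]
    for v in range(150,400):
        for u in range(180,460):
            if W[v,u] or R[v,u]:
                o,d=wray((u,v),s);p=o+d*(np.dot(F-o,n)/np.dot(d,n))-F;q=(p@e1,p@e2)
                if np.hypot(*q)<.03:(out if W[v,u] else a).append(q)
    w=np.array(out);r=np.array(a);c=np.median(w,0);w=w-c;rad=np.hypot(*w.T);k=(rad>.0095)&(rad<.017)
    ang=np.degrees(np.arctan2(w[k,1],w[k,0]));hh,_=np.histogram(ang,36,(-180,180))
    m=np.degrees(np.angle(np.exp(1j*np.radians(ang)).mean()))
    return dict(hub=np.round(c,4).tolist(),n=int(k.sum()),R=round(abs(np.exp(1j*np.radians(ang)).mean()),2),mean=round(m),hist=hh.tolist(),hubr=round(float(np.percentile(rad,60)),4),red=np.round(r.mean(0),4).tolist() if len(r) else None)
E
python3 - <<'E'
from h import *
C=(.621,-.203,.09)
for n,p,y in[("k1",(.6142,-.1856,.2056),83.24),("k3",(.623,-.2036,.0675),118.7),("k4",(.6219,-.2036,.0673),109.6)]:
    print(n,pointer(cv2.imread(f"pics/{n}.png"),dict(position=p,orientation=(180,0,y)),C,84))
a=[cv2.imread(f"pics/{n}.png") for n in("k1","k3","k4")]
cv2.imwrite("pics/v.png",np.hstack([cv2.resize(i[200:360,240:400],(266,266)) for i in a]))
E
```

```text
Traceback (most recent call last):
  File "h.py", line 37, in pointer
    o,d=wray((u,v),s);p=o+d*(np.dot(F-o,n)/np.dot(d,n))-F;q=(p@e1,p@e2)
        ~~~~^^^^^^^^^
  File "h.py", line 20, in wray
    p=camera_params("wrist");K=np.array(p["mtx"]);T=np.array(p["tool_from_camera"])
ValueError: time passes only in moves, steps and waits
```

```bash
sed -i 's/p=camera_params("wrist");K=np.array(p\["mtx"\]);T=np.array(p\["tool_from_camera"\])$/K,T=WK()/' h.py
cat >> h.py <<'E'
import functools
@functools.lru_cache
def WK():
    p=camera_params("wrist");return np.array(p["mtx"]),np.array(p["tool_from_camera"])
E
python3 - <<'E'
from h import *
C=(.621,-.203,.09)
a=[cv2.imread(f"pics/{n}.png") for n in("k1","k3","k4")]
cv2.imwrite("pics/v.png",np.hstack([cv2.resize(i[200:360,240:400],(266,266)) for i in a]))
for n,p,y in[("k1",(.6142,-.1856,.2056),83.24),("k3",(.623,-.2036,.0675),118.7),("k4",(.6219,-.2036,.0673),109.6)]:
    print(n,pointer(cv2.imread(f"pics/{n}.png"),dict(position=p,orientation=(180,0,y)),C,84))
E
```

```text
k1 {'hub': [-0.006, -0.002], 'n': 272, 'R': np.float64(0.57), 'mean': -14, 'hist': [7, 7, 5, 2, 13, 9, 1, 0, 0, 0, 1, 5, 8, 14, 20, 24, 25, 28, 22, 24, 21, 14, 8, 6, 0, 0, 0, 0, 0, 0, 0, 2, 1, 0, 2, 3], 'hubr': 0.0182, 'red': [0.0017, -0.0001]}
k3 {'hub': [-0.0005, -0.0029], 'n': 272, 'R': np.float64(0.22), 'mean': 89, 'hist': [65, 39, 0, 0, 0, 0, 0, 0, 0, 0, 0, 0, 0, 5, 3, 6, 11, 9, 12, 14, 15, 18, 12, 12, 15, 9, 9, 8, 4, 2, 1, 1, 0, 0, 0, 2], 'hubr': 0.0083, 'red': [0.0041, -0.0004]}
k4 {'hub': [-0.0008, -0.0026], 'n': 273, 'R': np.float64(0.28), 'mean': 78, 'hist': [0, 0, 0, 0, 0, 0, 0, 0, 0, 2, 3, 4, 5, 7, 8, 11, 12, 12, 15, 14, 12, 14, 8, 9, 9, 6, 5, 2, 0, 0, 0, 0, 34, 80, 1, 0], 'hubr': 0.0085, 'red': [0.0031, -0.0014]}
```

View pics/v.png

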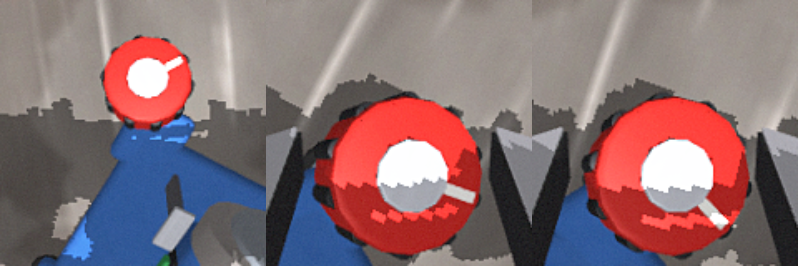

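```bash
cat >> h.py <<'E'
def look(C,lean,n):
    s=read_state();w=capture("wrist");cv2.imwrite(f"pics/{n}.png",w);r=pointer(w,s,C,lean)
    print(n,s["position"].round(4) if hasattr(s["position"],"round") else s["position"],"yaw",round(s["orientation"][2]),r["hub"],r["red"],{-175+10*i:x for i,x in enumerate(r["hist"]) if x>20})
E
S='[{"jaw":0.05,"dx":0,"dy":0,"dz":0,"spin":10},{"jaw":0.035,"dx":0,"dy":0,"dz":0,"spin":15},{"jaw":0.035,"dx":0,"dy":0,"dz":0,"spin":15},{"jaw":0.035,"dx":0,"dy":0,"dz":0,"spin":15},{"jaw":0.035,"dx":0,"dy":0,"dz":0,"spin":5}]'; unset S
python3 -m inch '[{"jaw":0.05,"dx":0,"dy":0,"dz":0,"spin":10},{"jaw":0.035,"dx":0,"dy":0,"dz":0,"spin":15},{"jaw":0.035,"dx":0,"dy":0,"dz":0,"spin":15},{"jaw":0.035,"dx":0,"dy":0,"dz":0,"spin":15},{"jaw":0.035,"dx":0,"dy":0,"dz":0,"spin":5}]' 14
python3 -m inch '[{"jaw":0.035,"dx":0,"dy":0,"dz":0,"spin":-10},{"jaw":0.035,"dx":0,"dy":0,"dz":0,"spin":-20},{"jaw":0.035,"dx":0,"dy":0,"dz":0,"spin":-30},{"jaw":0.035,"dx":0,"dy":0,"dz":0,"spin":-40},{"jaw":0.035,"dx":0,"dy":0,"dz":0,"spin":-50}]' 
python3 -m inch '[{"jaw":0.058,"dx":0,"dy":0,"dz":0,"spin":0},{"jaw":0.062,"dx":0,"dy":0,"dz":0,"spin":10},{"jaw":0.062,"dx":0,"dy":0,"dz":0,"spin":20},{"jaw":0.062,"dx":0,"dy":0,"dz":0,"spin":30},{"jaw":0.062,"dx":0,"dy":0,"dz":0,"spin":40}]' 
python3 -c "
from h import *
look((.621,-.203,.09),84,'k5')"
python3 -m inch '[{"jaw":0.055,"dx":0,"dy":0,"dz":0,"spin":10},{"jaw":0.035,"dx":0,"dy":0,"dz":0,"spin":18},{"jaw":0.035,"dx":0,"dy":0,"dz":0,"spin":18},{"jaw":0.035,"dx":0,"dy":0,"dz":0,"spin":18},{"jaw":0.035,"dx":0,"dy":0,"dz":0,"spin":8}]' 14
python3 -m inch '[{"jaw":0.035,"dx":0,"dy":0,"dz":0,"spin":-10},{"jaw":0.035,"dx":0,"dy":0,"dz":0,"spin":-20},{"jaw":0.035,"dx":0,"dy":0,"dz":0,"spin":-30},{"jaw":0.035,"dx":0,"dy":0,"dz":0,"spin":-40},{"jaw":0.035,"dx":0,"dy":0,"dz":0,"spin":-50}]' 
python3 -m inch '[{"jaw":0.058,"dx":0,"dy":0,"dz":0,"spin":0},{"jaw":0.062,"dx":0,"dy":0,"dz":0,"spin":10},{"jaw":0.062,"dx":0,"dy":0,"dz":0,"spin":20},{"jaw":0.062,"dx":0,"dy":0,"dz":0,"spin":30},{"jaw":0.062,"dx":0,"dy":0,"dz":0,"spin":40}]' 
python3 -c "
from h import *
look((.621,-.203,.09),84,'k6')"
```

```text
time: 19.77
position: [0.6223, -0.2037, 0.0674]
orientation: [179.9, 0.1, 113.9]
force: [2.6, -1.0, -1.8]
opening: 0.515
grip_force: 14.0
time: 20.4
position: [0.6208, -0.2042, 0.0666]
orientation: [-179.9, 0.1, 63.8]
force: [-8.9, -2.3, -2.0]
opening: 0.494
grip_force: 14.0
time: 21.02
position: [0.622, -0.2036, 0.0674]
orientation: [180.0, 0.0, 104.6]
force: [-0.0, 0.4, -0.1]
opening: 0.66
grip_force: 0.0
k5 [ 0.622  -0.2036  0.0674] yaw 105 [-0.0001, -0.0026] [0.0025, -0.0018] {105: 29, 115: 82}
time: 21.7
position: [0.6222, -0.2037, 0.0675]
orientation: [180.0, 0.0, 111.8]
force: [0.7, 1.7, 0.6]
opening: 0.513
grip_force: 14.0
time: 22.32
position: [0.6209, -0.2041, 0.0669]
orientation: [-179.9, 0.1, 61.6]
force: [-6.5, -2.8, -0.6]
opening: 0.496
grip_force: 14.0
time: 22.95
position: [0.6219, -0.2036, 0.0674]
orientation: [180.0, 0.0, 102.5]
force: [-0.3, 0.0, 0.2]
opening: 0.661
grip_force: 0.0
k6 [ 0.6219 -0.2036  0.0674] yaw 102 [0.0014, -0.0026] [0.0018, -0.0019] {85: 89}
```

```bash
python3 -m inch '[{"jaw":0.06,"dx":0,"dy":0,"dz":0,"spin":10},{"jaw":0.045,"dx":0,"dy":0,"dz":0,"spin":18},{"jaw":0.035,"dx":0,"dy":0,"dz":0,"spin":18},{"jaw":0.035,"dx":0,"dy":0,"dz":0,"spin":18},{"jaw":0.035,"dx":0,"dy":0,"dz":0,"spin":10}]' 18
python3 -m inch '[{"jaw":0.035,"dx":0,"dy":0,"dz":0,"spin":-10},{"jaw":0.035,"dx":0,"dy":0,"dz":0,"spin":-20},{"jaw":0.035,"dx":0,"dy":0,"dz":0,"spin":-30},{"jaw":0.035,"dx":0,"dy":0,"dz":0,"spin":-40},{"jaw":0.035,"dx":0,"dy":0,"dz":0,"spin":-50}]' 
python3 -m inch '[{"jaw":0.064,"dx":0,"dy":0,"dz":0,"spin":0},{"jaw":0.068,"dx":0,"dy":0,"dz":0,"spin":2},{"jaw":0.068,"dx":0,"dy":0,"dz":0,"spin":12},{"jaw":0.068,"dx":0,"dy":0,"dz":0,"spin":22},{"jaw":0.068,"dx":0,"dy":0,"dz":0,"spin":32}]' 
python3 -c "
from h import *
look((.621,-.203,.09),84,'k7')"
python3 -m inch '[{"jaw":0.065,"dx":0,"dy":0,"dz":0,"spin":10},{"jaw":0.05,"dx":0,"dy":0,"dz":0,"spin":20},{"jaw":0.035,"dx":0,"dy":0,"dz":0,"spin":25},{"jaw":0.035,"dx":0,"dy":0,"dz":0,"spin":25},{"jaw":0.035,"dx":0,"dy":0,"dz":0,"spin":25}]' 18
python3 -m inch '[{"jaw":0.035,"dx":0,"dy":0,"dz":0,"spin":-10},{"jaw":0.035,"dx":0,"dy":0,"dz":0,"spin":-20},{"jaw":0.035,"dx":0,"dy":0,"dz":0,"spin":-30},{"jaw":0.035,"dx":0,"dy":0,"dz":0,"spin":-40},{"jaw":0.035,"dx":0,"dy":0,"dz":0,"spin":-50}]' 
python3 -c "
from h import *
s=read_state();print(s['ft_torque'])"
python3 -m inch '[{"jaw":0.064,"dx":0,"dy":0,"dz":0,"spin":0},{"jaw":0.068,"dx":0,"dy":0,"dz":0,"spin":2},{"jaw":0.068,"dx":0,"dy":0,"dz":0,"spin":12},{"jaw":0.068,"dx":0,"dy":0,"dz":0,"spin":22},{"jaw":0.068,"dx":0,"dy":0,"dz":0,"spin":32}]' 
python3 -c "
from h import *
look((.621,-.203,.09),84,'k8')"
```

```text
time: 23.62
position: [0.6222, -0.2038, 0.0672]
orientation: [180.0, 0.1, 111.9]
force: [6.4, -1.1, -3.2]
opening: 0.507
grip_force: 18.0
time: 24.25
position: [0.6209, -0.2045, 0.0669]
orientation: [-179.9, 0.1, 61.7]
force: [-6.7, -3.2, -0.2]
opening: 0.492
grip_force: 18.2
time: 24.88
position: [0.6219, -0.2036, 0.0673]
orientation: [180.0, 0.0, 94.7]
force: [-0.6, -0.3, 0.1]
opening: 0.724
grip_force: 0.0
k7 [ 0.6219 -0.2036  0.0673] yaw 95 [0.0019, -0.0022] [0.0008, -0.0019] {45: 75, 55: 42}
time: 25.55
position: [0.6222, -0.2034, 0.0673]
orientation: [180.0, 0.0, 119.1]
force: [4.7, 0.9, -2.5]
opening: 0.519
grip_force: 18.0
time: 26.18
position: [0.6212, -0.2044, 0.067]
orientation: [-180.0, 0.1, 68.8]
force: [-6.3, -3.2, -0.8]
opening: 0.477
grip_force: 18.4
[-0.80494768  0.32936426  0.63281675]
time: 26.8
position: [0.6219, -0.2036, 0.0673]
orientation: [180.0, 0.0, 101.7]
force: [-0.4, 0.3, 0.2]
opening: 0.721
grip_force: 0.0
k8 [ 0.6219 -0.2036  0.0673] yaw 102 [0.0019, -0.0024] [0.0011, -0.0015] {-175: 21, 5: 21, 15: 85, 25: 26}
```

```bash
python3 -m inch '[{"jaw":0.065,"dx":0,"dy":0,"dz":0,"spin":10},{"jaw":0.05,"dx":0,"dy":0,"dz":0,"spin":18},{"jaw":0.035,"dx":0,"dy":0,"dz":0,"spin":18},{"jaw":0.035,"dx":0,"dy":0,"dz":0,"spin":18},{"jaw":0.035,"dx":0,"dy":0,"dz":0,"spin":10}]' 18
python3 -m inch '[{"jaw":0.035,"dx":0,"dy":0,"dz":0,"spin":-10},{"jaw":0.035,"dx":0,"dy":0,"dz":0,"spin":-20},{"jaw":0.035,"dx":0,"dy":0,"dz":0,"spin":-30},{"jaw":0.035,"dx":0,"dy":0,"dz":0,"spin":-40},{"jaw":0.035,"dx":0,"dy":0,"dz":0,"spin":-50}]' 
python3 -m inch '[{"jaw":0.064,"dx":0,"dy":0,"dz":0,"spin":0},{"jaw":0.08,"dx":0,"dy":0,"dz":0,"spin":2},{"jaw":0.094,"dx":0,"dy":0,"dz":0,"spin":12},{"jaw":0.094,"dx":0,"dy":0,"dz":0,"spin":20},{"jaw":0.094,"dx":0,"dy":0,"dz":0,"spin":20}]' 
python3 -c "
from h import *
look((.621,-.203,.09),84,'k9')"
python3 -m inch '[{"jaw":0.094,"dx":0,"dy":0,"dz":0.05,"spin":-5},{"jaw":0.094,"dx":0,"dy":0,"dz":0.1,"spin":-15},{"jaw":0.094,"dx":0,"dy":0,"dz":0.15,"spin":-25},{"jaw":0.094,"dx":-0.02,"dy":-0.04,"dz":0.18,"spin":-35},{"jaw":0.094,"dx":-0.055,"dy":-0.08,"dz":0.18,"spin":-45}]'
python3 -m inch '[{"jaw":0.094,"dx":-0.03,"dy":-0.045,"dz":0,"spin":-10},{"jaw":0.094,"dx":-0.06,"dy":-0.09,"dz":0,"spin":-14},{"jaw":0.094,"dx":-0.07,"dy":-0.105,"dz":-0.02,"spin":-14},{"jaw":0.094,"dx":-0.07,"dy":-0.105,"dz":-0.045,"spin":-14},{"jaw":0.094,"dx":-0.07,"dy":-0.105,"dz":-0.045,"spin":-14}]'
python3 -c "
from h import *
s=read_state();w=capture('wrist');cv2.imwrite('pics/r1.png',w);print(s['position'],s['orientation'],[r for r in red(w) if 200<r[1][0]<450]);rec('wrist',['right_knob'])
print(pointer(w,s,(.4845,-.392,.09),-156))"
```

```text
time: 27.48
position: [0.6222, -0.2037, 0.0672]
orientation: [180.0, 0.0, 110.9]
force: [6.0, -2.0, -4.9]
opening: 0.504
grip_force: 18.0
time: 28.1
position: [0.621, -0.2044, 0.0669]
orientation: [-179.9, 0.1, 60.7]
force: [-6.8, -3.3, -1.6]
opening: 0.494
grip_force: 18.1
time: 28.72
position: [0.6219, -0.2036, 0.0673]
orientation: [180.0, -0.0, 81.3]
force: [0.0, -0.1, 0.3]
opening: 0.98
grip_force: 0.0
k9 [ 0.6219 -0.2036  0.0673] yaw 81 [0.0017, -0.0033] [0.0, -0.0014] {-25: 71, -15: 54, 145: 21}
time: 29.4
position: [0.5671, -0.2846, 0.2498]
orientation: [179.8, -0.1, 35.9]
force: [0.4, 0.3, -0.7]
opening: 1.003
grip_force: 0.0
time: 30.02
position: [0.4961, -0.3883, 0.2007]
orientation: [-179.8, 0.1, 22.1]
force: [-0.5, 0.5, 0.7]
opening: 1.002
grip_force: 0.0
[ 0.49613577 -0.38834054  0.20065958] [-1.79834818e+02  8.04625000e-02  2.21164450e+01] [([287, 218, 54, 59, 1711], [313.8, 248.0])]
wrist right_knob [ 0.487 -0.383  0.104] 0.56
{'hub': [-0.0112, -0.0026], 'n': 28, 'R': np.float64(0.21), 'mean': 118, 'hist': [0, 0, 0, 0, 0, 0, 0, 0, 0, 0, 0, 1, 1, 2, 1, 1, 1, 2, 2, 1, 0, 0, 0, 0, 0, 0, 0, 0, 0, 0, 0, 3, 11, 2, 0, 0], 'hubr': 0.0141, 'red': [-0.0035, 0.0075]}
```

```bash
python3 -c "
from h import *
s=read_state()
print(watz((314,247.5),s,.09), s['position'])
im=cv2.imread('pics/r1.png')[205:295,270:360]
h=cv2.cvtColor(im,cv2.COLOR_BGR2HSV)
W=(h[...,1]<70)&(h[...,2]>170);R=((h[...,0]<8)|(h[...,0]>172))&(h[...,1]>150)&(h[...,2]>90)
for v in range(0,90,3): print(''.join('W' if W[v,u] else 'r' if R[v,u] else 'k' if h[v,u,2]<60 else '.' for u in range(0,90,2)))
"
```

```text
[ 0.48330902 -0.38898697  0.09      ] [ 0.49714039 -0.38860709  0.20319484]
.............................................
.............................................
.............................................
.............................................
.............................................
................rrrrkkk.rrrr.................
.............kkrrrrrkkk.rrrrkkk..............
............rkkrrrrrkkkrrrrrkkkrr............
...........rrkkrrrrrkkkkrrrrkkkrrr...........
.........krr.kkrrrrrkkkkrrrrkkkrrrk..........
.........krr.kkrrrrrkkkkrrrrkkk.rrk..........
.........krr.kkrrrrrkkkkrrrrkkk.rrk..........
.........krrkkkrrrrrrrrrrrrr.kk.rrk..........
........kkrrk.rrrrrrrrrrrrrrrrr.rrkk.........
........kkrrrrrrrrrrrrrrrrrrrrrrrr.k.........
........kkrrrrrrrrrrrrrrrrrrrrrrrr.k.........
........krrrrrrrrrrrrrrrrrrrrrrrrrrk.........
.........rr..rrrrr.........rrrrrrrrr.........
.........r.WWWWW............rrrrrrr..........
.........rrrrrr............Wrrrrrrrk.........
..........rrrrrr...........Wrrrrrr...........
...........rrrrrr........W.rrrrrr............
.............rrrrrrrr...rrrrrrrr.............
................rrrrrrrrrrrrr................
...................WWW.......................
...................W.........................
.............................................
.............................................
.............................................
.............................................
```

```bash
python3 -m inch '[{"jaw":0.094,"dx":-0.0125,"dy":-0.0025,"dz":-0.03,"spin":10},{"jaw":0.094,"dx":-0.0125,"dy":-0.0025,"dz":-0.07,"spin":20},{"jaw":0.094,"dx":-0.0125,"dy":-0.0025,"dz":-0.11,"spin":20},{"jaw":0.08,"dx":-0.0125,"dy":-0.0025,"dz":-0.136,"spin":20},{"jaw":0.07,"dx":-0.0125,"dy":-0.0025,"dz":-0.136,"spin":20}]' 16
python3 -m inch '[{"jaw":0.05,"dx":0,"dy":0,"dz":0,"spin":0},{"jaw":0.035,"dx":0,"dy":0,"dz":0,"spin":0},{"jaw":0.035,"dx":0,"dy":0,"dz":0,"spin":0},{"jaw":0.035,"dx":0,"dy":0,"dz":0,"spin":0}]' 10
python3 -m inch '[{"jaw":0.035,"dx":0,"dy":0,"dz":0,"spin":-8},{"jaw":0.035,"dx":0,"dy":0,"dz":0,"spin":-16}]'
```

```text
time: 30.75
position: [0.4843, -0.3907, 0.0658]
orientation: [-179.9, 0.0, 42.2]
force: [0.8, 0.6, 0.2]
opening: 0.825
grip_force: 0.0
time: 31.25
position: [0.4831, -0.39, 0.0669]
orientation: [-179.8, 0.0, 42.3]
force: [-13.0, 11.6, 11.0]
opening: 0.503
grip_force: 10.0
time: 31.5
position: [0.4826, -0.3898, 0.0663]
orientation: [-179.7, 0.1, 26.0]
force: [-12.4, 13.1, 5.5]
opening: 0.472
grip_force: 10.1
```

```bash
python3 -m inch '[{"jaw":0.035,"dx":-0.002,"dy":0.003,"dz":0.001,"spin":-8},{"jaw":0.035,"dx":-0.002,"dy":0.003,"dz":0.001,"spin":-16}]' 14
python3 -m inch '[{"jaw":0.035,"dx":0,"dy":0,"dz":0,"spin":-10},{"jaw":0.035,"dx":0,"dy":0,"dz":0,"spin":-20}]'
python3 -m inch '[{"jaw":0.064,"dx":0,"dy":0,"dz":0,"spin":0},{"jaw":0.068,"dx":0,"dy":0,"dz":0,"spin":2},{"jaw":0.068,"dx":0,"dy":0,"dz":0,"spin":12},{"jaw":0.068,"dx":0,"dy":0,"dz":0,"spin":22},{"jaw":0.068,"dx":0,"dy":0,"dz":0,"spin":32}]'
cat >> h.py <<'E'
def asc(n):
    im=cv2.imread(f"pics/{n}.png");r=[x for x in red(im) if 230<x[1][0]<420 and x[0][4]>800];x0,y0,w,hh=r[0][0][:4]
    im=im[max(y0-10,0):y0+hh+10,x0-10:x0+w+10];h=cv2.cvtColor(im,cv2.COLOR_BGR2HSV)
    W=(h[...,1]<70)&(h[...,2]>120);R=((h[...,0]<8)|(h[...,0]>172))&(h[...,1]>150)&(h[...,2]>60)
    for v in range(0,len(W),5):print(''.join('W' if W[v,u] else 'r' if R[v,u] else '.' for u in range(0,W.shape[1],3)))
E
python3 -c "
from h import *
look((.482,-.3885,.09),-156,'r2');asc('r2')"
```

```text
time: 31.75
position: [0.4819, -0.3882, 0.0672]
orientation: [-180.0, 0.0, 10.0]
force: [-0.9, -2.6, -3.8]
opening: 0.479
grip_force: 14.0
time: 32.0
position: [0.4821, -0.3878, 0.0675]
orientation: [-180.0, 0.0, -10.1]
force: [-1.4, 2.6, 0.4]
opening: 0.516
grip_force: 14.0
time: 32.62
position: [0.4824, -0.3883, 0.0674]
orientation: [180.0, -0.0, 22.8]
force: [0.2, 0.2, 0.4]
opening: 0.721
grip_force: 0.0
r2 [ 0.4824 -0.3883  0.0674] yaw 23 [-0.0071, 0.0037] [-0.0009, 0.0105] {}
WWWW..................................
WWWW..................................
WWWW...........WWW.rrWW...............
WWWW.......rrrrr....rrrrrr............
WWWW.......rrrrr....rrrrrr...rr.......
WWWW..rr...rrrrr....rrrrrr...rrr......
WWWW..rr...rrrrr....rrrrrr...rrr......
WWWW.rr....rrrrr....rrrrrr....rr......
WWWW.rr....rrrrr....rrrrrr....rrr.....
WWW..rr...rrrrrr....rrrrrr....rrr.....
WWW..rr...rrrrrr....rrrrrr....rrr.....
WWW..rr...rrrrrr....rrrrrr....rrr.....
WWW..rr...rrrrrrrrrrrrrrrrrr..rrr.....
WWW.rrrrrrrrrrrrrrrrrrrrrrrrrrrrr.....
WWW.rrrrrr.rrrrrrrrrrrrrrrrrrrrrrr....
WW..rrrrrWWWWWrrrrrrrrrrrrrrrrrrrrr...
....rrrrrrrrWWWWWWWWWWWWWrrrrrrrrrr...
....rrrrrrrr.WWWWWWWWWWWWWrrrrrrrrr...
.....rrrrrrrWWWWWWWWWWWWWWrrrrrrrr....
.......rrrrrrWWWWWWWWWWWWWrrrrrr......
.........rrrrrrr.WWWWW.rrrrrr.........
..................rr..................
......................................
....................W.................
```

```bash
cat >> h.py <<'E'
def ptr(n,pos,yaw,C,lean):
    im=cv2.imread(f"pics/{n}.png");h=cv2.cvtColor(im,cv2.COLOR_BGR2HSV)
    R=((h[...,0]<8)|(h[...,0]>172))&(h[...,1]>150)&(h[...,2]>60)
    k,l,st,c=cv2.connectedComponentsWithStats(R.astype(np.uint8));best=[i for i in range(1,k) if 230<c[i][0]<420 and 180<c[i][1]<400];i=max(best,key=lambda i:st[i,4])
    pts=np.argwhere(l==i)[:,::-1].astype(np.int32);H=np.zeros(R.shape,np.uint8);cv2.fillConvexPoly(H,cv2.convexHull(pts),1)
    H=cv2.erode(H,np.ones((3,3)));W=(h[...,1]<90)&(h[...,2]>110)&(H>0)
    a=np.radians(lean);nn=np.array([.5*np.cos(a),.5*np.sin(a),np.cos(np.pi/6)]);F=np.array(C)+nn*.015
    e1=np.array([-np.sin(a),np.cos(a),0]);e2=np.cross(nn,e1);s=dict(position=np.array(pos),orientation=(180,0,yaw));q=[]
    for v,u in np.argwhere(W):
        o,d=wray((u,v),s);p=o+d*(np.dot(F-o,nn)/np.dot(d,nn))-F;q.append((p@e1,p@e2))
    q=np.array(q);g=q[np.hypot(*(q-np.median(q,0)).T)<.009];c=(g.min(0)*0+np.median(g,0));w=q-c;r=np.hypot(*w.T);k=(r>.011)&(r<.02)
    an=np.degrees(np.arctan2(w[k,1],w[k,0]));hh,_=np.histogram(an,36,(-180,180));print(n,np.round(c,4),{-175+10*i:int(x) for i,x in enumerate(hh) if x>3})
E
python3 -c "
from h import *
ptr('r1',(.4965,-.3885,.2015),22.1,(.482,-.3885,.09),-156)
ptr('r2',(.4824,-.3883,.0674),22.8,(.482,-.3885,.09),-156)"
```

```text
r1 [-0.0011  0.0016] {155: 8, 165: 17, 175: 4}
r2 [-0.0025  0.0017] {-125: 5, -115: 9, -105: 13, -95: 12, -85: 16, -75: 15, -65: 14, -55: 12, -45: 11, -35: 7, 125: 45, 135: 36}
```

```bash
python3 -m inch '[{"jaw":0.065,"dx":0,"dy":0,"dz":0,"spin":10},{"jaw":0.05,"dx":0,"dy":0,"dz":0,"spin":20},{"jaw":0.035,"dx":0,"dy":0,"dz":0,"spin":20},{"jaw":0.035,"dx":0,"dy":0,"dz":0,"spin":20},{"jaw":0.035,"dx":0,"dy":0,"dz":0,"spin":15}]' 18
python3 -m inch '[{"jaw":0.035,"dx":0,"dy":0,"dz":0,"spin":-10},{"jaw":0.035,"dx":0,"dy":0,"dz":0,"spin":-20},{"jaw":0.035,"dx":0,"dy":0,"dz":0,"spin":-30},{"jaw":0.035,"dx":0,"dy":0,"dz":0,"spin":-40},{"jaw":0.035,"dx":0,"dy":0,"dz":0,"spin":-50}]' 
python3 -m inch '[{"jaw":0.064,"dx":0,"dy":0,"dz":0,"spin":0},{"jaw":0.068,"dx":0,"dy":0,"dz":0,"spin":5},{"jaw":0.068,"dx":0,"dy":0,"dz":0,"spin":15},{"jaw":0.068,"dx":0,"dy":0,"dz":0,"spin":25},{"jaw":0.068,"dx":0,"dy":0,"dz":0,"spin":35}]' 
python3 -m inch '[{"jaw":0.065,"dx":0,"dy":0,"dz":0,"spin":10},{"jaw":0.05,"dx":0,"dy":0,"dz":0,"spin":20},{"jaw":0.035,"dx":0,"dy":0,"dz":0,"spin":20},{"jaw":0.035,"dx":0,"dy":0,"dz":0,"spin":20},{"jaw":0.035,"dx":0,"dy":0,"dz":0,"spin":15}]' 18
python3 -m inch '[{"jaw":0.035,"dx":0,"dy":0,"dz":0,"spin":-10},{"jaw":0.035,"dx":0,"dy":0,"dz":0,"spin":-20},{"jaw":0.035,"dx":0,"dy":0,"dz":0,"spin":-30},{"jaw":0.035,"dx":0,"dy":0,"dz":0,"spin":-40},{"jaw":0.035,"dx":0,"dy":0,"dz":0,"spin":-50}]' 
python3 -m inch '[{"jaw":0.064,"dx":0,"dy":0,"dz":0,"spin":0},{"jaw":0.068,"dx":0,"dy":0,"dz":0,"spin":5},{"jaw":0.068,"dx":0,"dy":0,"dz":0,"spin":15},{"jaw":0.068,"dx":0,"dy":0,"dz":0,"spin":25},{"jaw":0.068,"dx":0,"dy":0,"dz":0,"spin":35}]' 
python3 -c "
from h import *
s=read_state();w=capture('wrist');cv2.imwrite('pics/r3.png',w);ptr('r3',s['position'],s['orientation'][2],(.482,-.3885,.09),-156)"
```

```text
time: 33.3
position: [0.4827, -0.3883, 0.0672]
orientation: [179.9, -0.0, 37.0]
force: [-1.4, -4.7, -0.4]
opening: 0.492
grip_force: 18.0
time: 33.92
position: [0.4823, -0.3878, 0.0674]
orientation: [-180.0, 0.0, -13.2]
force: [0.1, 1.7, 3.0]
opening: 0.515
grip_force: 18.0
time: 34.55
position: [0.4822, -0.3882, 0.0671]
orientation: [-180.0, 0.0, 22.8]
force: [0.3, 0.8, 0.2]
opening: 0.725
grip_force: 0.0
time: 35.17
position: [0.4827, -0.3885, 0.0672]
orientation: [179.9, -0.0, 37.0]
force: [-0.8, -5.2, 1.8]
opening: 0.486
grip_force: 18.0
time: 35.8
position: [0.4823, -0.3878, 0.0672]
orientation: [-180.0, 0.0, -13.2]
force: [-0.8, 2.5, 1.9]
opening: 0.513
grip_force: 18.0
time: 36.42
position: [0.4822, -0.3882, 0.0672]
orientation: [180.0, 0.0, 22.8]
force: [-0.6, 0.3, -0.5]
opening: 0.724
grip_force: 0.0
r3 [-0.0005  0.0012] {-155: 4, -145: 7, -135: 10, -125: 12, -115: 14, -105: 13, -95: 15, -85: 11, -75: 11, -65: 8, -55: 6, 45: 12, 55: 51, 65: 26}
```

```bash
python3 -m inch '[{"jaw":0.065,"dx":0,"dy":0,"dz":0,"spin":10},{"jaw":0.05,"dx":0,"dy":0,"dz":0,"spin":20},{"jaw":0.035,"dx":0,"dy":0,"dz":0,"spin":20},{"jaw":0.035,"dx":0,"dy":0,"dz":0,"spin":20},{"jaw":0.035,"dx":0,"dy":0,"dz":0,"spin":15}]' 18
python3 -m inch '[{"jaw":0.035,"dx":0,"dy":0,"dz":0,"spin":-10},{"jaw":0.035,"dx":0,"dy":0,"dz":0,"spin":-20},{"jaw":0.035,"dx":0,"dy":0,"dz":0,"spin":-30},{"jaw":0.035,"dx":0,"dy":0,"dz":0,"spin":-40},{"jaw":0.035,"dx":0,"dy":0,"dz":0,"spin":-50}]' 
python3 -m inch '[{"jaw":0.064,"dx":0,"dy":0,"dz":0,"spin":0},{"jaw":0.068,"dx":0,"dy":0,"dz":0,"spin":5},{"jaw":0.068,"dx":0,"dy":0,"dz":0,"spin":15},{"jaw":0.068,"dx":0,"dy":0,"dz":0,"spin":25},{"jaw":0.068,"dx":0,"dy":0,"dz":0,"spin":35}]' 
python3 -m inch '[{"jaw":0.065,"dx":0,"dy":0,"dz":0,"spin":10},{"jaw":0.05,"dx":0,"dy":0,"dz":0,"spin":20},{"jaw":0.035,"dx":0,"dy":0,"dz":0,"spin":20},{"jaw":0.035,"dx":0,"dy":0,"dz":0,"spin":20},{"jaw":0.035,"dx":0,"dy":0,"dz":0,"spin":15}]' 18
python3 -m inch '[{"jaw":0.035,"dx":0,"dy":0,"dz":0,"spin":-10},{"jaw":0.035,"dx":0,"dy":0,"dz":0,"spin":-20},{"jaw":0.035,"dx":0,"dy":0,"dz":0,"spin":-30},{"jaw":0.035,"dx":0,"dy":0,"dz":0,"spin":-40},{"jaw":0.035,"dx":0,"dy":0,"dz":0,"spin":-50}]' 
python3 -m inch '[{"jaw":0.064,"dx":0,"dy":0,"dz":0,"spin":0},{"jaw":0.068,"dx":0,"dy":0,"dz":0,"spin":5},{"jaw":0.068,"dx":0,"dy":0,"dz":0,"spin":15},{"jaw":0.068,"dx":0,"dy":0,"dz":0,"spin":25},{"jaw":0.068,"dx":0,"dy":0,"dz":0,"spin":35}]' 
python3 -m inch '[{"jaw":0.065,"dx":0,"dy":0,"dz":0,"spin":10},{"jaw":0.05,"dx":0,"dy":0,"dz":0,"spin":20},{"jaw":0.035,"dx":0,"dy":0,"dz":0,"spin":20},{"jaw":0.035,"dx":0,"dy":0,"dz":0,"spin":20},{"jaw":0.035,"dx":0,"dy":0,"dz":0,"spin":15}]' 18
python3 -m inch '[{"jaw":0.035,"dx":0,"dy":0,"dz":0,"spin":-10},{"jaw":0.035,"dx":0,"dy":0,"dz":0,"spin":-20},{"jaw":0.035,"dx":0,"dy":0,"dz":0,"spin":-30},{"jaw":0.035,"dx":0,"dy":0,"dz":0,"spin":-40},{"jaw":0.035,"dx":0,"dy":0,"dz":0,"spin":-50}]' 
python3 -m inch '[{"jaw":0.064,"dx":0,"dy":0,"dz":0,"spin":0},{"jaw":0.068,"dx":0,"dy":0,"dz":0,"spin":5},{"jaw":0.068,"dx":0,"dy":0,"dz":0,"spin":15},{"jaw":0.068,"dx":0,"dy":0,"dz":0,"spin":25},{"jaw":0.068,"dx":0,"dy":0,"dz":0,"spin":35}]' 
python3 -c "
from h import *
s=read_state();w=capture('wrist');cv2.imwrite('pics/r4.png',w);ptr('r4',s['position'],s['orientation'][2],(.482,-.3885,.09),-156);asc('r4')"
```

```text
time: 37.1
position: [0.4826, -0.3886, 0.0672]
orientation: [179.9, -0.0, 36.9]
force: [2.3, -2.8, -1.4]
opening: 0.486
grip_force: 18.0
time: 37.72
position: [0.4822, -0.3878, 0.0672]
orientation: [-180.0, 0.0, -13.3]
force: [-0.1, 1.6, 1.7]
opening: 0.513
grip_force: 18.0
time: 38.35
position: [0.4822, -0.3883, 0.0672]
orientation: [180.0, 0.0, 22.7]
force: [-0.0, -0.1, 0.6]
opening: 0.722
grip_force: 0.0
time: 38.98
position: [0.4827, -0.3885, 0.0671]
orientation: [179.9, -0.0, 37.0]
force: [-0.6, -5.9, 0.7]
opening: 0.488
grip_force: 18.0
time: 39.6
position: [0.4823, -0.3877, 0.0672]
orientation: [-180.0, 0.0, -13.2]
force: [-0.4, 2.0, 1.9]
opening: 0.512
grip_force: 18.0
time: 40.22
position: [0.4822, -0.3883, 0.0672]
orientation: [180.0, 0.0, 22.8]
force: [-0.4, 0.1, 0.3]
opening: 0.727
grip_force: 0.0
time: 40.85
position: [0.4826, -0.3885, 0.0672]
orientation: [179.9, -0.0, 37.0]
force: [-0.5, -5.4, 1.2]
opening: 0.489
grip_force: 18.0
time: 41.48
position: [0.4822, -0.3878, 0.0672]
orientation: [-180.0, 0.0, -13.2]
force: [1.3, 2.2, 1.8]
opening: 0.517
grip_force: 18.0
time
[... 482 characters left out ...]
WWW..rr...rrrrr.....rrrrr....rrr.....
WWWW.rrr...rrrrr.....rrrrr....rrr.....
WWWW.rrr...rrrrr.....rrrrr....rrr.....
WWWW.rrr...rrrrr.....rrrrrr...rrr.....
WWW..rr....rrrrr.....rrrrrr...rrr.....
WWW..rr....rrrrr.....rrrrrr...rrr.....
WWW..rr...rrrrrrrrrrrrrrrrrrr..rr.....
WWW..rrrrrrrrrrrrrrrrrrrrrrrrrrrrr....
WWW..rrrrrrrrrrrrrrrrrrrrrrrrrrrrr....
WW..rrrrrrrrrrrrrrrrrrrrrrrrrrrrrrr...
....rrrrrrrrrr.WWWWWWWWW.rrrrrrrrrr...
....rrrrrrrr.WWWWWWWWWWWWWrrrrrrrrr...
.....rrrrrrrWWWWWWWWWWWWWWWrrrrrrr....
.......rrrrrrWWWWWWWWWWWWWrrrrrr......
..........rrrrrrWWWWWW.rWWWWr.........
.................rrrrrrr..............
......................................
......................................
```

```bash
python3 -m inch '[{"jaw":0.06,"dx":0,"dy":0,"dz":0,"spin":10},{"jaw":0.045,"dx":0,"dy":0,"dz":0,"spin":15},{"jaw":0.035,"dx":0,"dy":0,"dz":0,"spin":15},{"jaw":0.035,"dx":0,"dy":0,"dz":0,"spin":15},{"jaw":0.035,"dx":0,"dy":0,"dz":0,"spin":8}]' 18
python3 -m inch '[{"jaw":0.035,"dx":0,"dy":0,"dz":0,"spin":-10},{"jaw":0.035,"dx":0,"dy":0,"dz":0,"spin":-20},{"jaw":0.035,"dx":0,"dy":0,"dz":0,"spin":-30},{"jaw":0.035,"dx":0,"dy":0,"dz":0,"spin":-35}]' 
python3 -m inch '[{"jaw":0.064,"dx":0,"dy":0,"dz":0,"spin":0},{"jaw":0.08,"dx":0,"dy":0,"dz":0,"spin":5},{"jaw":0.094,"dx":0,"dy":0,"dz":0,"spin":15},{"jaw":0.094,"dx":0,"dy":0,"dz":0,"spin":22},{"jaw":0.094,"dx":0,"dy":0,"dz":0,"spin":22}]' 
python3 -c "
from h import *
s=read_state();w=capture('wrist');cv2.imwrite('pics/r5.png',w);ptr('r5',s['position'],s['orientation'][2],(.482,-.3885,.09),-156)"
python3 -m inch '[{"jaw":0.094,"dx":0,"dy":0,"dz":0.05,"spin":0},{"jaw":0.094,"dx":0,"dy":0,"dz":0.1,"spin":0},{"jaw":0.094,"dx":0,"dy":0,"dz":0.15,"spin":0},{"jaw":0.094,"dx":0,"dy":0,"dz":0.2,"spin":0},{"jaw":0.094,"dx":-0.04,"dy":0,"dz":0.25,"spin":0}]'
python3 -m inch '[{"jaw":0.094,"dx":-0.06,"dy":0,"dz":0,"spin":0},{"jaw":0.094,"dx":-0.1,"dy":0,"dz":0,"spin":0},{"jaw":0.094,"dx":-0.1,"dy":0,"dz":0,"spin":0}]'
python3 -c "
from h import *
t=capture('top');cv2.imwrite('pics/tf.png',t);print([r for r in red(t) if 340<r[1][0]<450 and 180<r[1][1]<320])
b=capture('scene');print([r for r in red(b) if 360<r[1][0]<430 and 250<r[1][1]<360])
rec('top',['can_middle','tape_roll','left_knob','right_knob']);rec('scene',['can_middle']);print(cen('scene','can_middle'))"
```

```text
time: 42.78
position: [0.4824, -0.3885, 0.0672]
orientation: [179.9, -0.0, 30.0]
force: [3.4, -4.3, -1.9]
opening: 0.472
grip_force: 18.0
time: 43.28
position: [0.4823, -0.3879, 0.0672]
orientation: [-180.0, 0.0, -5.1]
force: [3.3, -1.1, -0.1]
opening: 0.505
grip_force: 18.0
time: 43.9
position: [0.4821, -0.3881, 0.0672]
orientation: [-180.0, 0.0, 17.3]
force: [0.8, 0.1, 0.4]
opening: 0.987
grip_force: 0.0
r5 [-0.0013 -0.0003] {-135: 4, -125: 5, -115: 5, -105: 8, -95: 8, -85: 16, -75: 20, -65: 5}
time: 44.58
position: [0.4436, -0.3877, 0.317]
orientation: [-180.0, 0.0, 17.2]
force: [0.2, -0.6, -0.2]
opening: 1.002
grip_force: 0.0
time: 44.95
position: [0.3415, -0.3883, 0.3169]
orientation: [179.9, -0.0, 17.0]
force: [-0.2, 0.3, -0.8]
opening: 1.002
grip_force: 0.0
[([358, 222, 17, 16, 133], [366.0, 229.4]), ([422, 270, 18, 17, 151], [430.5, 277.9])]
[([373, 265, 17, 15, 118], [382.1, 272.1]), ([402, 332, 9, 20, 86], [405.2, 341.8]), ([413, 332, 9, 20, 81], [417.9, 342.7])]
top can_middle [0.405 0.166 0.182] 0.71
top can_middle [0.725 0.109 0.038] 0.3
top tape_roll [ 0.439 -0.454  0.027] 0.58
top tape_roll [ 0.613 -0.2    0.099] 0.25
top left_knob [ 0.616 -0.205  0.108] 0.51
top right_knob [ 0.477 -0.383  0.104] 0.55
scene can_middle [0.394 0.158 0.118] 0.76
((np.float64(217.26551034022683), np.float64(242.65176784523015)), 0.85, np.int64(1499), (np.int64(203), np.int64(232), np.int64(207), np.int64(278)))
```

```bash
python3 -c "
from h import *
ptr('k1',(.6142,-.1856,.2056),83.24,(.621,-.203,.09),84)
ptr('k3',(.623,-.2036,.0675),118.7,(.621,-.203,.09),84)
ptr('k9',(.6219,-.2036,.0673),81.3,(.621,-.203,.09),84)"
```

```text
k1 [ 0.0013 -0.0013] {-165: 4, -155: 26, -145: 10}
k3 [-0.0006 -0.0005] {-175: 60, -165: 49}
k9 [ 0.0012 -0.001 ] {-35: 4, -25: 92, -15: 30}
```

```bash
python3 -c "
from plant import *
print(close_job())"
```

```text
the job is handed in; nothing more can be done
None
```

The job is handed in at about 45 s: the can stands upright in the tray, then the left knob was turned about 231° and the right about 241° clockwise; contact is expected near 166°, so each ratchet should have slipped about 1.1–1.3 rad (inferred from the pointer lines, not measured), and the grinder did not visibly move.

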